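# Load and start the parts dryer

### The job

Dry the washed gearbox shift forks: take the cover off the dryer and set it aside, lay every fork on the bench flat in the rack, one to a compartment, then put the cover back fully down over the rack. With the thermostat turned to 50 degrees and the timer to 20 minutes, press the start button last, let go of everything, and leave the other things on the bench where they are.

Things in the scene. Friction and masses are not known exactly. Their poses are not given: they have to be found in the camera images.
- dryer: bench hot-air parts dryer, fixed: grey cabinet 250 mm (x, front to back) by 290 mm (y), deck 70 mm high; origin at the centre of its underside, x away from its front. On the deck's left (+y) a steel rack of 2 by 2 compartments; on its right, in line at y = -88 mm, thermostat knob at the back (x = +70), timer knob (x = -15), start button at the front (x = -92)
- rack (a point): centre of the rack, on its floor (the deck); axes as the dryer's. The rack is 217 mm (x) by 141 mm (y) over its outer rim; rim and dividers are 3 mm thick and 10 mm high
- slot0 (a point): centre of the floor of the back left compartment (dryer +x, +y); axes as the dryer's. Each compartment is 104 mm (x) by 66 mm (y) inside, so a fork lies in it lengthwise, either way round, with 4 mm to spare on every side
- slot1 (a point): the same for the back right compartment (next to the thermostat)
- slot2 (a point): the same for the front left compartment
- slot3 (a point): the same for the front right compartment
- fork1: gearbox shift fork, steel, 160 g, may be absent: 96 mm long (x), 58 mm wide (y), lying flat; origin on its underside, mid outline. Its square hub, 26 by 26 mm, 34 mm high, with a dark bore in its top, stands with its axis at x = -35 mm; two flat arms 8 mm thick run from it to +x as a U. Best gripped by the hub, across y; it balances 17 mm to the +x side of the hub's axis
- fork2: gearbox shift fork, steel, 160 g, may be absent: 96 mm long (x), 58 mm wide (y), lying flat; origin on its underside, mid outline. Its square hub, 26 by 26 mm, 34 mm high, with a dark bore in its top, stands with its axis at x = -35 mm; two flat arms 8 mm thick run from it to +x as a U. Best gripped by the hub, across y; it balances 17 mm to the +x side of the hub's axis
- fork3: gearbox shift fork, steel, 160 g, may be absent: 96 mm long (x), 58 mm wide (y), lying flat; origin on its underside, mid outline. Its square hub, 26 by 26 mm, 34 mm high, with a dark bore in its top, stands with its axis at x = -35 mm; two flat arms 8 mm thick run from it to +x as a U. Best gripped by the hub, across y; it balances 17 mm to the +x side of the hub's axis
- fork4: gearbox shift fork, steel, 160 g, may be absent: 96 mm long (x), 58 mm wide (y), lying flat; origin on its underside, mid outline. Its square hub, 26 by 26 mm, 34 mm high, with a dark bore in its top, stands with its axis at x = -35 mm; two flat arms 8 mm thick run from it to +x as a U. Best gripped by the hub, across y; it balances 17 mm to the +x side of the hub's axis
- cover: the dryer's cover, pale plastic, 450 g: open-bottomed box 236 mm (x) by 160 mm (y), 62 mm high, inside 228 by 152; origin at the centre of its underside. On top a black bar handle 100 mm long (x), 14 mm thick (y), 78 to 92 mm above the underside. It stands on the deck over the rack's rim, 5 mm to spare all round, either way round. The bench left of the forks (y = 0.43) is clear
- thermostat (a joint): thermostat, the rear knob: black plastic, skirt 48 mm across and 8 mm high with a straight bar across it, 44 mm long, 14 mm thick, rising 26 mm above the skirt, to be pinched from above across its thickness; lightly stiff (0.03 N m), stays where left. Its marks read 30 to 90 degrees C in tens. Value in rad: 0 at the first mark (30), growing clockwise to 4.712 at the last (90); 50 degrees is 1.571
- thermostat_grip (a point): on the thermostat's axis, 30 mm above the deck, 5 mm below the bar's top. A white line marks the bar's pointing end. Round the knob are seven white marks 45 degrees apart, clockwise from above: the first, thick, at the near left (dryer -x, +y), the fourth straight away (+x), the last, thick, at the near right (-x, -y)
- timer (a joint): timer, the front knob: black plastic, skirt 48 mm across and 8 mm high with a straight bar across it, 44 mm long, 14 mm thick, rising 26 mm above the skirt, to be pinched from above across its thickness; lightly stiff (0.03 N m), stays where left. Its marks read 0 to 30 minutes in fives. Value in rad: 0 at the first mark (0), growing clockwise to 4.712 at the last (30); 20 minutes is 3.142
- timer_grip (a point): on the timer's axis, 30 mm above the deck, 5 mm below the bar's top. A white line marks the bar's pointing end. Round the knob are seven white marks 45 degrees apart, clockwise from above: the first, thick, at the near left (dryer -x, +y), the fourth straight away (+x), the last, thick, at the near right (-x, -y)
- start (a joint): start: a white round push button 24 mm across in a black housing 40 mm across and 12 mm high, near the front of the dryer's panel. Value in m: 0 out, 0.006 fully down (5 N), springs back; pressed means beyond 0.003 for 0.1 s
- start_top (a point): centre of the start button's top face, 22 mm above the deck when out
- bearing: bystander: steel ball-bearing ring 42 mm across, 15 mm high; origin at the centre of its underside
- gear: bystander: dark steel gear 84 mm across, 30 mm high; origin at the centre of its underside
- socket: bystander: upright socket-spanner socket 30 mm across, 50 mm high; origin at the centre of its underside
- spanner: bystander: steel spanner 190 mm long lying beyond the dryer and forks; origin at its middle
- driver: bystander: screwdriver 200 mm long lying to the right of the dryer; origin at its middle
- lube: bystander: grey jar of assembly paste 56 mm across, 85 mm high; origin at the centre of its underside
- tin: bystander: steel bowl 90 mm across, 40 mm high, beyond the dryer; origin at the centre of its underside
Mind the look-alikes: they are no part of the job. What is shaped like the fork4 but red is not meant.

How it is judged:
By the outcome, as a careful person would: the job done as asked, in the order asked, and still so for the second after the job is handed in, with the robot touching nothing.
Of fork1, fork2, fork3, fork4 only 3 to 4 are there at a start; the rules pass over those that are not, and their reading is None.
At some moment in a run one of fork1, fork2, fork3, fork4, cover may be knocked a few centimetres aside while the robot is not near it.
Once in a run the grip may slacken for a moment while it holds something.
It also fails if it takes over 210 s, if anything falls off the work surface, if the arm or the gripper's body presses on something with over 40 N, if the wrist force passes 120 N, or if a joint passes its speed limit or range.

### The arm

A 6-joint arm with a two-finger parallel gripper is mounted at the origin on the work surface. World frame = base frame: x ahead of the robot, y to its left, z up, the work surface at z = 0. Lengths are in mm, angles in rad, forces in N, time in s.
With the tool pointing down it reaches from about 425 to 950 mm from the base axis. Payload 14.7 kg.
Tool frame: the origin (TCP) lies between the finger pads; the fingertips stand 11 mm ahead of it and the grasp point (between the pads) lies 8 mm behind it; z points along the fingers, y is the direction in which the jaws open and shut (so a half turn about z gives the same grasp; the last joint's range is limited). The gripper opens to 85 mm and grips with 20 to 120 N. Pads are 22 mm wide; open, the fingers measure 114 mm over their backs; the gripper's body (76 mm by 85 mm) begins 54 mm behind the grasp point. The pads swing forward as they close: fully open they stand 13 mm farther back than shut.
Start: joints at [1.067, 0.48, 1.596, -0, 1.065, -0.047], TCP at [286.677, 583.36, 242.297] pointing down, gripper open.
Joint ranges: [-2.75, 2.75], [-0.82, 2.05], [0.23, 2.67], [-1.56, 4.7], [0.09, 2.69], [-2.92, 2.92]. Speed limits (rad/s): [1.89, 1.89, 2.39, 3.01, 3.01, 3.01].

### API

Orientations are given as a unit quaternion [x, y, z, w].
In Python, from rig import r, vision gives the robot as it stands.
- The arm moves only by the tool play_rows, never from a script. Its argument "rows" is one flat list of numbers, 7 for each row, row after row: the turn, a rotation vector about the tool's x, y, z in degrees, then the shift along the tool's x, y, z in cm, then the finger opening in cm, from 0 to 8.54. In form: [wx, wy, wz, dx, dy, dz, grip, wx, wy, wz, dx, dy, dz, grip, ...]. A call has 1 to 20 rows; each row is the pose to reach, as a shift and turn from the pose measured when the call began, along the tool's axes at that moment; what a row does not reach only later rows make up. A row lasts 1/12 s, in which the tool goes at most 41.7 mm and 7.16 degrees, less where a joint would pass 70% of its speed; a pose out of reach is approached as far as the arm can. A call with a gripper value outside its range is refused whole. The fingers move at their own pace and stop on an object; "force" is the grip in N (left out, the last holds). Time passes only in rows, so rows that repeat a pose let the fingers close. It gives the time, the measured TCP pose, the force and the opening at its end, in the units of the state.
- r.state(): the state, without advancing time (a new reading comes with each control period).
- vision.grab_frame(name): name is "side" or "top"; returns the picture (400x640x3 uint8, red, green, blue); there is no depth.
- vision.camera_model(name): a dict with "K" (3x3 intrinsics, pixels), "rvec" (rotation vector, rad) and "tvec" (3), from world to camera coordinates, as OpenCV has them. Camera axes: x right, y down, z forward; pixel columns grow to the right and rows downward; lengths in mm; the calibration is good to about 2 mm. A picture is of the moment at which its call begins. camera_model takes no time and is no camera call.
- r.close_job(): hands the job in, once; it reports no verdict.
Trained networks look in the newest picture that a camera, given by its name, has taken for a name from the list of things; names that differ only in an ending like _2 or _b are one class to them, and where a whole thing is asked for, a point or a joint stands for the part that bears it (a point fixed in the world has none). Each returns a list of dicts, best first, with "conf" (0 to 1); they miss things now and then, are a little off and sometimes report something else, mostly with a low value. They report only what shows in the picture. A call takes as long as a camera call. They do not tell look-alikes from the thing itself.
- vision.outline_of(name, camera): "region" (400x640 bool, what is visible of it) and "centre" ([column, row] in pixels, amid what is visible of it).
- vision.tip_of(name, camera): "centre" ([column, row] in pixels: a listed point, or the origin of a listed thing).
The state is a dict: "time_s": time; "qpos": joint angles; "qvel": joint speeds; "tau": joint torques, N m; "eef_pos": TCP position; "tcp_rot": TCP orientation; "force": force on the tool from outside, world axes, zero at the start; "wrist_torque": the same for the moment, N m; "gripper_width": finger opening in mm.
Only numpy, scipy, OpenCV 4.12 (cv2) and the standard library are available. Lean on these libraries where they do the work, as an engineer would, in place of code of your own. Each camera call takes 0.05 s, during which the arm holds its last target.

## Working session

There is one attempt and no reset: what is moved stays moved. The work goes in short steps, Python scripts to look and compute and a tool call to move; the robot and the scene stay as the last step left them, time stands still between calls to the robot, and variables do not carry over. Pictures are saved under pics/ and viewed, and the job is handed in when it is done.

Besides the shell and the picture viewer there is one more tool, called by a JSON object that holds its "fn" and its "kwargs". play_rows: Moves the arm, as the interface text tells. Its arguments: {"type":"object","properties":{"rows":{"type":"array"},"force":{"type":"number"}},"required":["rows"]}

```bash
ls; mkdir -p pics; python3 - <<'E'
from rig import r, vision
import cv2,numpy as np
print(r.state())
for n in("side","top"):
    f=vision.grab_frame(n); cv2.imwrite(f"pics/{n}0.png",f[:,:,::-1])
    m=vision.camera_model(n);print(n,m)
    R=cv2.Rodrigues(np.array(m["rvec"],float))[0];print(-R.T@np.array(m["tvec"]).ravel())
E
```

```text
pics
{'time_s': 0.0, 'qpos': array([ 1.06736164e+00,  4.80839613e-01,  1.59690583e+00, -1.71088682e-06,
        1.06505994e+00, -4.66014352e-02]), 'qvel': array([ 0.00021041, -0.00064009, -0.00038588,  0.00095321,  0.00028296,
       -0.00012882]), 'tau': array([-4.67899532e-03, -9.50617361e+01, -4.30215991e+01, -1.23435270e-04,
        1.17811316e-02,  6.61858007e-05]), 'eef_pos': array([286.50678037, 582.99755023, 241.6554104 ]), 'tcp_rot': array([ 2.26435116e-01,  9.74026063e-01, -5.83784909e-04, -1.63948171e-04]), 'force': array([-0.40441311, -0.17520242, -0.41101745]), 'wrist_torque': array([ 0.02657327, -0.01785245, -0.01790482]), 'gripper_width': 85.68775381759322}
side {'K': array([[370.06630943,   0.        , 326.44271834],
       [  0.        , 370.06630943, 198.01465714],
       [  0.        ,   0.        ,   1.        ]]), 'rvec': array([ 0.03382703, -2.80297283,  1.39617868]), 'tvec': array([ 554.36990951,   53.7991683 , 1260.34958297])}
[531.63885231 986.48495962 801.81604719]
top {'K': array([[472.73292594,   0.        , 313.98164611],
       [  0.        , 472.73292594, 199.93433192],
       [  0.        ,   0.        ,   1.        ]]), 'rvec': array([ 2.2084601 , -2.16925844,  0.0973621 ]), 'tvec': array([  51.45447516,  567.11945454, 1760.02757741])}
[ 430.89354214   83.59546189 1797.02856573]
```

View pics/top0.png

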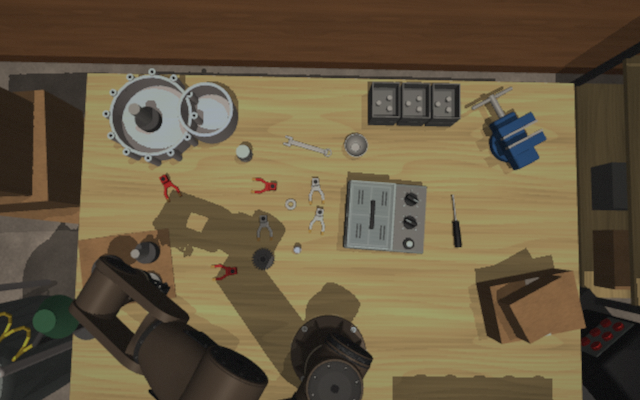

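View pics/side0.png

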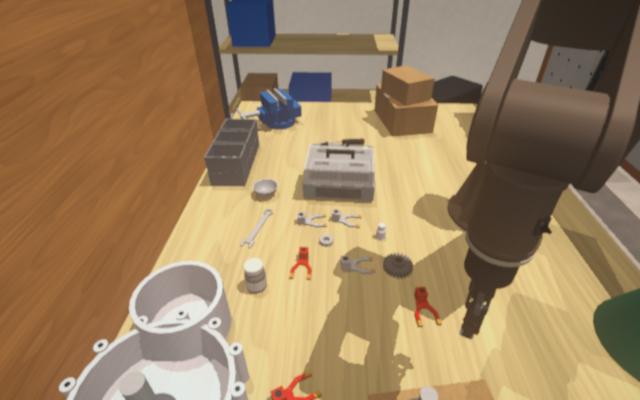

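```bash
cat > h.py <<'E'
from rig import r, vision
import cv2,numpy as np
from scipy.spatial.transform import Rotation as Ro
CM={n:vision.camera_model(n) for n in("side","top")}
def ray(n,uv):
    m=CM[n];R=cv2.Rodrigues(m["rvec"])[0];c=-R.T@m["tvec"].ravel()
    d=R.T@np.linalg.inv(m["K"])@np.array([uv[0],uv[1],1.]);return c,d
def atz(n,uv,z):
    c,d=ray(n,uv);return c+d*(z-c[2])/d[2]
def proj(n,P):
    m=CM[n];return cv2.projectPoints(np.array(P,float).reshape(-1,1,3),m["rvec"],m["tvec"],m["K"],None)[0].reshape(-1,2)
def tri(a,b):
    c1,d1=ray("top",a);c2,d2=ray("side",b)
    A=np.stack([d1,-d2],1);s=np.linalg.lstsq(A,c2-c1,rcond=None)[0]
    p,q=c1+d1*s[0],c2+d2*s[1];return (p+q)/2,np.linalg.norm(p-q)
def crop(f,x0,y0,x1,y1,s,name):
    g=cv2.resize(f[y0:y1,x0:x1,::-1],None,fx=s,fy=s,interpolation=cv2.INTER_CUBIC);cv2.imwrite("pics/"+name,g)
# tool move: target pos (mm), yaw of tool y axis; gives row [w deg, d cm]
def rel(pos,yaw=None,s=None):
    s=s or r.state();q=Ro.from_quat(s["tcp_rot"]);d=q.inv().apply(np.array(pos)-s["eef_pos"])/10
    w=np.zeros(3)
    if yaw is not None:
        # jaw axis (tool y) along yaw in world, tool z down
        best=None
        for k in(0,np.pi):
            y=np.array([np.cos(yaw+k),np.sin(yaw+k),0]);z=np.array([0,0,-1.]);x=np.cross(y,z)
            T=Ro.from_matrix(np.stack([x,y,z],1));ww=(q.inv()*T).as_rotvec(degrees=True)
            if best is None or np.linalg.norm(ww)<np.linalg.norm(best):best=ww
        w=best
    return np.round(np.r_[w,d],2)
def say():
    s=r.state();q=Ro.from_quat(s["tcp_rot"]).as_matrix()
    print("t",round(s["time_s"],2),"pos",s["eef_pos"].round(1),"yaw_y",round(np.degrees(np.arctan2(q[1,1],q[0,1])),1),"z",q[:,2].round(3),"F",s["force"].round(1),"g",round(s["gripper_width"],1),"q",s["qpos"].round(2))
E
python3 - <<'E'
from h import *
say()
f=cv2.imread("pics/top0.png")[:,:,::-1]
crop(f,150,160,450,300,2.6,"top0c.png")
crop(f,335,170,435,260,6,"top0d.png")
f=cv2.imread("pics/side0.png")[:,:,::-1]
crop(f,230,130,450,330,3,"side0c.png")
E
```

```text
t 0.1 pos [286.5 583.1 241.8] yaw_y 63.8 z [-0.001 -0.001 -1.   ] F [0.3 0.5 0.2] g 85.6 q [ 1.07  0.48  1.6  -0.    1.07 -0.05]
```

View pics/top0c.png

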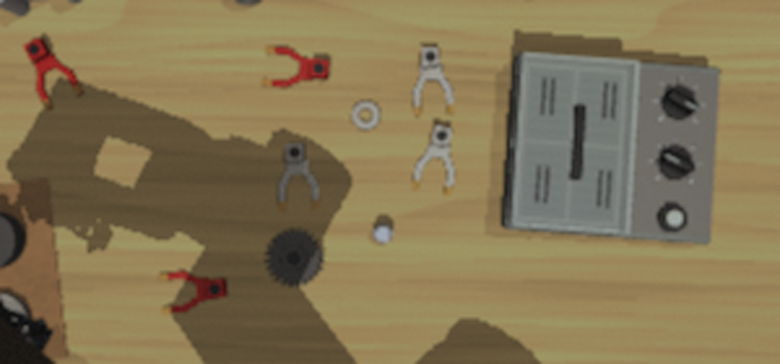

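View pics/side0c.png

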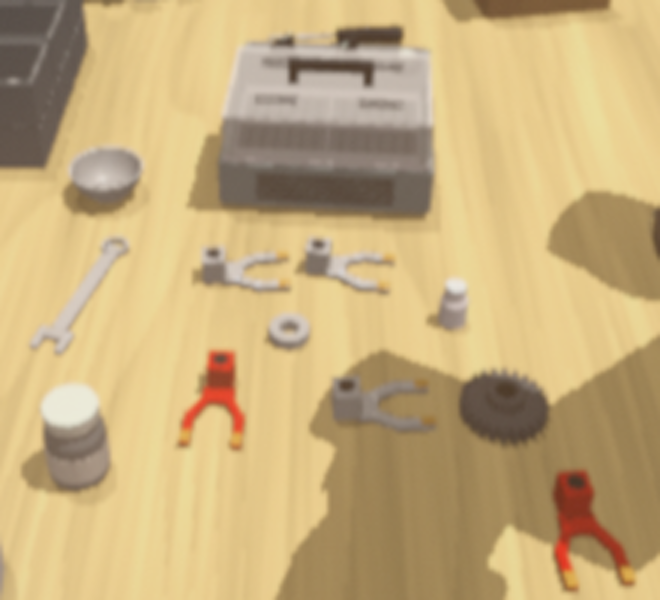

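View pics/top0d.png

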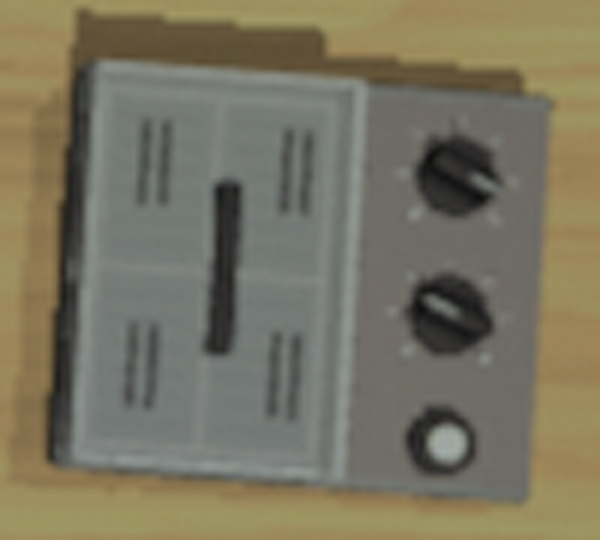

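```bash
cat > loc.py <<'E'
from h import *
for n in ("top","side"):
    vision.grab_frame(n)
D={}
for n in("dryer","cover","thermostat_grip","timer_grip","start_top","slot0","slot3","rack","fork1","spanner","gear","bearing","socket"):
    for c in("top","side"):
        t=vision.tip_of(n,c);D[n,c]=t
        print(n,c,[(np.round(x["centre"],1).tolist(),round(x["conf"],2)) for x in t])
E
python3 loc.py
```

```text
dryer top [([383.5, 215.4], 0.77)]
dryer side [([341.0, 181.0], 0.97)]
cover top [([369.5, 215.5], 0.84), ([304.1, 147.1], 0.39)]
cover side [([342.6, 172.4], 0.96)]
thermostat_grip top [([409.6, 198.1], 0.43), ([406.0, 246.6], 0.17)]
thermostat_grip side [([256.0, 226.6], 0.61), ([328.2, 145.1], 0.41)]
timer_grip top [([408.3, 222.2], 0.73)]
timer_grip side [([344.0, 144.3], 0.44)]
start_top top [([406.9, 242.5], 0.52)]
start_top side []
slot0 top []
slot0 side [([324.7, 179.4], 0.73), ([354.0, 173.4], 0.71)]
slot3 top []
slot3 side [([324.7, 179.4], 0.73), ([354.0, 173.4], 0.71)]
rack top []
rack side [([256.1, 283.7], 0.33)]
fork1 top [([264.6, 186.2], 0.61), ([224.4, 272.6], 0.6), ([262.6, 229.3], 0.58), ([318.1, 189.2], 0.51), ([318.2, 223.3], 0.51), ([169.5, 187.5], 0.49)]
fork1 side [([424.6, 309.3], 0.92), ([347.3, 219.0], 0.78), ([356.3, 267.4], 0.71), ([294.1, 394.6], 0.57), ([302.5, 264.4], 0.53), ([312.3, 222.4], 0.5)]
spanner top [([306.9, 149.0], 0.67)]
spanner side [([259.7, 225.3], 0.6)]
gear top [([263.0, 256.4], 0.59), ([407.0, 243.7], 0.25)]
gear side [([397.7, 265.6], 0.66)]
bearing top [([288.6, 203.4], 0.41)]
bearing side [([324.0, 243.1], 0.54)]
socket top [([296.9, 251.7], 0.39), ([318.9, 222.8], 0.16)]
socket side [([379.9, 233.0], 0.58)]
```

```bash
cat > fit.py <<'E'
from h import *
from scipy.optimize import least_squares
o=np.array([335,170])
# (dryer-frame pt, cam, pixel)
def c6(x,y): return [335+(x+.5)/6-.5,170+(y+.5)/6-.5]
obs=[([70,-88,100],c6(457,176),1),([-15,-88,100],c6(450,314),1),([-92,-88,92],c6(446,443),1),
 ([125,-145,70],c6(550,99),1),([-125,-145,70],c6(527,500),1)]
hand=[([50,0,162],c6(229,180),1),([-50,0,162],c6(217,354),1)]
def T(p,P): c,s=np.cos(p[2]),np.sin(p[2]);P=np.array(P,float);return np.stack([p[0]+c*P[...,0]-s*P[...,1],p[1]+s*P[...,0]+c*P[...,1],P[...,2]],-1)
def res(p):
    return (proj("top",T(p,[a for a,_,_ in obs]))-np.array([b for _,b,_ in obs])).ravel()
if __name__=="__main__":
    s=least_squares(res,[480,-150,0],x_scale=[10,10,.1]);print(s.x,np.degrees(s.x[2]),s.fun.reshape(-1,2).round(2))
    p=s.x;np.save("dryer.npy",p)
    f=cv2.imread("pics/top0.png");k=6;g=cv2.resize(f[170:260,335:435],None,fx=k,fy=k,interpolation=cv2.INTER_CUBIC)
    fs=cv2.imread("pics/side0.png");gs=cv2.resize(fs[130:215,290:390],None,fx=k,fy=k,interpolation=cv2.INTER_CUBIC)
    def box(x0,x1,y0,y1,z0,z1):
        L=[]
        for z in(z0,z1):
            c=[(x0,y0,z),(x1,y0,z),(x1,y1,z),(x0,y1,z),(x0,y0,z)];L.append(c)
        return L
    for cam,im,of in(("top",g,(335,170)),("side",gs,(290,130))):
        for L in box(-125,125,-145,145,0,70):
            q=((proj(cam,T(p,L))-of+.5)*k-.5).astype(int);cv2.polylines(im,[q.reshape(-1,1,2)],False,(0,255,0),1)
        for X in([70,-88,100],[-15,-88,100],[-92,-88,92]):
            q=((proj(cam,T(p,[X]))-of+.5)*k-.5).astype(int)[0];cv2.circle(im,tuple(int(v) for v in q),4,(0,0,255),1)
    cv2.imwrite("pics/fit_t.png",g);cv2.imwrite("pics/fit_s.png",gs)
    for a,b,_ in hand:
        w=atz("top",b,a[2]);d=w[:2]-p[:2];c,s_=np.cos(p[2]),np.sin(p[2]);print("handle in dryer",c*d[0]+s_*d[1],-s_*d[0]+c*d[1],w)
E
python3 fit.py
```

```text
[ 5.05822731e+02 -1.97398982e+02 -4.96637954e-02] -2.8455258686312335 [[ 0.55 -0.3 ]
 [ 0.5   0.19]
 [-0.41  0.1 ]
 [-0.56 -0.63]
 [-0.09  0.62]]
handle in dryer 51.67145662913063 59.195707269650526 [ 560.36915198 -140.84140804  162.        ]
handle in dryer -49.23646270879874 60.3152893923788 [ 459.64123123 -134.71379597  162.        ]
```

```bash
python3 -c "
import cv2,numpy as np
a=cv2.imread('pics/fit_t.png');b=cv2.imread('pics/fit_s.png');h=max(a.shape[0],b.shape[0])
cv2.imwrite('pics/fit.png',cv2.resize(np.vstack([a,b]),None,fx=.57,fy=.57,interpolation=cv2.INTER_AREA))"
```

```text
(no output)
```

View pics/fit_t.png

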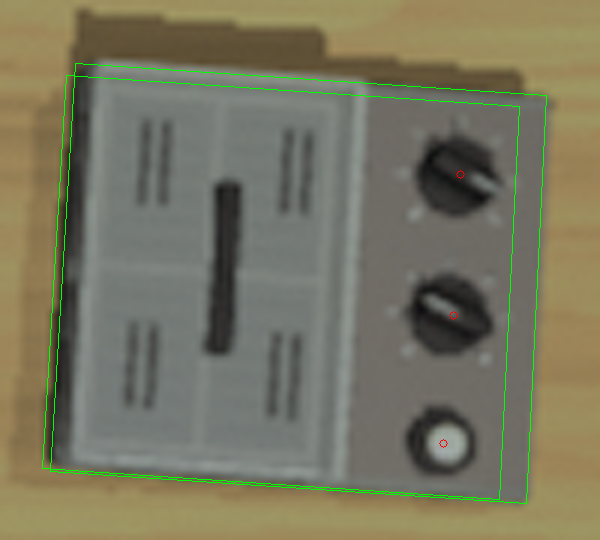

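View pics/fit_s.png

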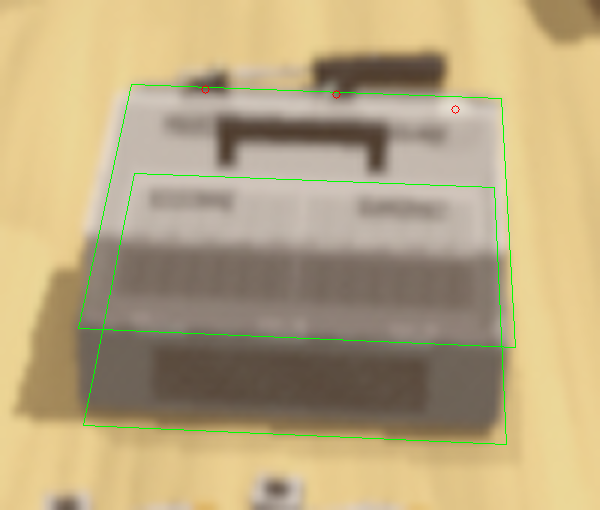

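```bash
python3 - <<'E'
from h import *
for n,u,z in(("redA",(170,186),8),("redB",(264,185),8),("redC",(227,270),8),("lube",(243,152),60),("bearing",(290,204),8),("gear",(263,258),20),("socket",(297,248),50),("housing",(148,250),50),("board",(172,235),0),("tin",(355,145),20),("spanner",(306,147),3)):
    print(n,atz("top",u,z).round(0))
s=r.state()
print(rel([510,-138,240],np.radians(87.15)),rel([400,300,245],np.radians(75)))
E
```

```text
redA [610. 608.   8.]
redB [621. 252.   8.]
redC [298. 383.   8.]
lube [736. 328.  60.]
bearing [550. 152.   8.]
gear [346. 248.  20.]
socket [386. 121.  50.]
housing [369. 666.  50.]
board [425. 595.   0.]
tin [779. -91.  20.]
spanner [771.  96.   3.]
[  0.     0.   -23.33 -51.86 -54.89   0.23] [  0.     0.   -11.18 -22.67 -20.43  -0.27]
```

{"fn": "play_rows", "kwargs": {"rows": [0, 0, -11.2, -22.7, -20.4, -0.2, 8.5, 0, 0, -11.2, -22.7, -20.4, -0.2, 8.5, 0, 0, -11.2, -22.7, -20.4, -0.2, 8.5, 0, 0, -11.2, -22.7, -20.4, -0.2, 8.5, 0, 0, -11.2, -22.7, -20.4, -0.2, 8.5, 0, 0, -11.2, -22.7, -20.4, -0.2, 8.5, 0, 0, -11.2, -22.7, -20.4, -0.2, 8.5, 0, 0, -23.3, -51.9, -54.9, 0.2, 8.5, 0, 0, -23.3, -51.9, -54.9, 0.2, 8.5, 0, 0, -23.3, -51.9, -54.9, 0.2, 8.5, 0, 0, -23.3, -51.9, -54.9, 0.2, 8.5, 0, 0, -23.3, -51.9, -54.9, 0.2, 8.5, 0, 0, -23.3, -51.9, -54.9, 0.2, 8.5, 0, 0, -23.3, -51.9, -54.9, 0.2, 8.5, 0, 0, -23.3, -51.9, -54.9, 0.2, 8.5, 0, 0, -23.3, -51.9, -54.9, 0.2, 8.5, 0, 0, -23.3, -51.9, -54.9, 0.2, 8.5, 0, 0, -23.3, -51.9, -54.9, 0.2, 8.5]}}

```text
time_s: 3.0
eef_pos: [506.5, -125.2, 240.7]
tcp_rot: [0.025, 1.0, -0.0, 0.0]
force: [0.6, 1.1, 0.9]
gripper_width: 84.9
```

```bash
python3 - <<'E'
from h import *
say();print(rel([510,-138,240],np.radians(87.15)))
f=vision.grab_frame("top");cv2.imwrite("pics/top1.png",f[:,:,::-1])
g=vision.grab_frame("side");cv2.imwrite("pics/side1.png",g[:,:,::-1])
E
```

```text
t 3.0 pos [ 506.5 -125.2  240.7] yaw_y 87.1 z [ 0.001 -0.    -1.   ] F [0.6 1.1 0.9] g 84.9 q [-0.3   0.3   1.89  0.    0.95 -1.82]
[-0.01  0.03 -0.04 -0.41 -1.26  0.07]
```

View pics/top1.png

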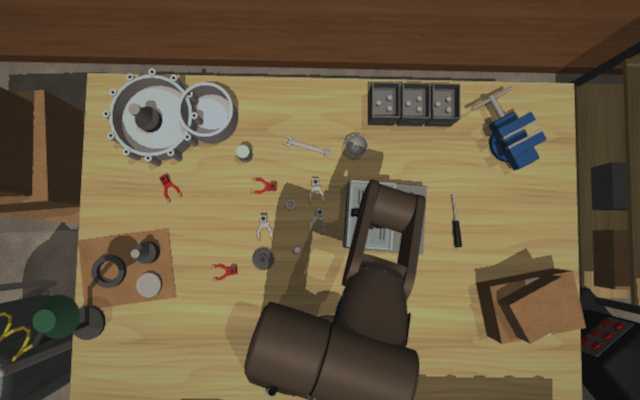

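View pics/side1.png

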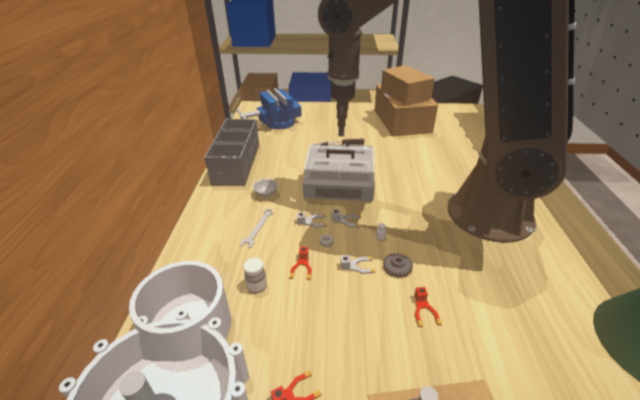

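{"fn": "play_rows", "kwargs": {"rows": [0, 0, 0, -0.4, -1.3, 0.1, 8.5, 0, 0, 0, -0.4, -1.3, 3, 8.5, 0, 0, 0, -0.4, -1.3, 6, 8.5, 0, 0, 0, -0.4, -1.3, 7.5, 8.5, 0, 0, 0, -0.4, -1.3, 8.5, 8.5, 0, 0, 0, -0.4, -1.3, 9.0, 8.5, 0, 0, 0, -0.4, -1.3, 9.0, 8.5]}}

```text
time_s: 3.68
eef_pos: [511.2, -141.3, 150.1]
tcp_rot: [0.027, 1.0, -0.001, 0.001]
force: [-0.8, -0.8, -0.5]
gripper_width: 85.0
```

```bash
python3 - <<'E'
from h import *
say()
g=vision.grab_frame("side");crop(g,290,90,390,190,6,"s2.png")
E
```

```text
t 3.68 pos [ 511.2 -141.3  150.1] yaw_y 86.9 z [ 0.001 -0.001 -1.   ] F [-0.8 -0.8 -0.5] g 85.0 q [-0.33  0.43  1.96 -0.    0.75 -1.84]
```

View pics/s2.png

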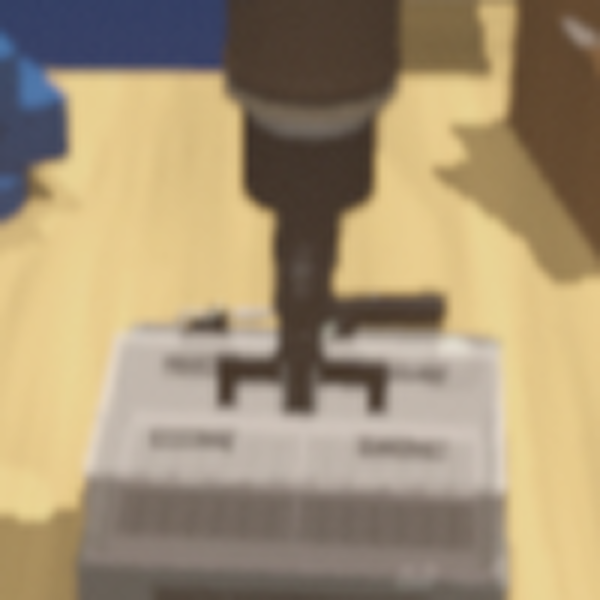

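{"fn": "play_rows", "kwargs": {"rows": [0, 0, 0, 0, 0, 0, 1, 0, 0, 0, 0, 0, 0, 1, 0, 0, 0, 0, 0, 0, 1, 0, 0, 0, 0, 0, 0, 1, 0, 0, 0, 0, 0, 0, 1, 0, 0, 0, 0, 0, 0, 1, 0, 0, 0, 0, 0, 0, 1, 0, 0, 0, 0, 0, 0, 1, 0, 0, 0, 0, 0, 0, 1], "force": 60}}

```text
time_s: 4.48
eef_pos: [511.8, -141.4, 151.4]
tcp_rot: [0.027, 1.0, -0.001, 0.001]
force: [-1.6, 1.7, 8.0]
gripper_width: 12.8
```

```bash
python3 - <<'E'
from h import *
say()
E
```

```text
t 4.48 pos [ 511.8 -141.4  151.4] yaw_y 86.9 z [ 0.003 -0.002 -1.   ] F [-1.6  1.7  8. ] g 12.8 q [-0.33  0.43  1.96 -0.    0.75 -1.84]
```

{"fn": "play_rows", "kwargs": {"rows": [0, 0, 0, 0, 0, -1, 1, 0, 0, 0, 0, 0, -2, 1, 0, 0, 0, 0, 0, -4, 1, 0, 0, 0, 0, 0, -6, 1, 0, 0, 0, 0, 0, -8, 1, 0, 0, 0, 0, 0, -9, 1, 0, 0, 0, 0, 0, -9, 1]}}

```text
time_s: 5.07
eef_pos: [512.8, -141.7, 244.0]
tcp_rot: [0.027, 1.0, -0.001, 0.003]
force: [1.2, -0.0, -4.9]
gripper_width: 12.8
```

```bash
python3 - <<'E'
from h import *
say();print(rel([510,430,245],np.radians(90)))
f=vision.grab_frame("top");cv2.imwrite("pics/top2.png",f[:,:,::-1])
g=vision.grab_frame("side");cv2.imwrite("pics/side2.png",g[:,:,::-1])
E
```

```text
t 5.07 pos [ 512.8 -141.7  244. ] yaw_y 86.9 z [ 0.006 -0.003 -1.   ] F [ 1.2 -0.  -4.9] g 12.8 q [-0.33  0.31  1.87 -0.    0.95 -1.84]
[-0.16  0.37 -3.1   3.37 57.07 -0.27]
```

View pics/side2.png

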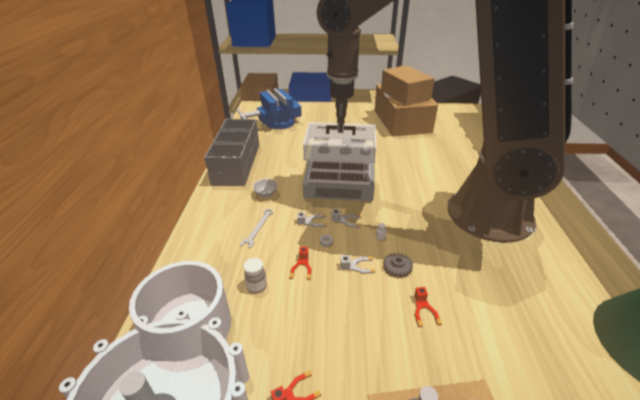

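{"fn": "play_rows", "kwargs": {"rows": [0, 0.4, -0.5, 0.2, 2, 0, 1, 0, 0.4, -1, 0.4, 5, 0, 1, 0, 0.4, -1, 0.6, 8.5, 0, 1, 0, 0.4, -1, 0.8, 12, 0, 1, 0, 0.4, -1, 1, 15.5, 0, 1, 0, 0.4, -1, 1.2, 19, 0, 1, 0, 0.4, -2, 1.4, 22.5, 0, 1, 0, 0.4, -2, 1.6, 26, 0, 1, 0, 0.4, -2, 1.8, 29.5, 0, 1, 0, 0.4, -2, 2, 33, 0, 1, 0, 0.4, -2, 2.2, 36.5, 0, 1, 0, 0.4, -3, 2.4, 40, 0, 1, 0, 0.4, -3, 2.6, 43.5, 0, 1, 0, 0.4, -3, 2.8, 47, 0, 1, 0, 0.4, -3.1, 3, 50, 0, 1, 0, 0.4, -3.1, 3.2, 53, 0, 1, 0, 0.4, -3.1, 3.4, 55.5, 0, 1, 0, 0.4, -3.1, 3.4, 57, 0, 1, 0, 0.4, -3.1, 3.4, 57, 0, 1, 0, 0.4, -3.1, 3.4, 57, 0, 1]}}

```text
time_s: 6.83
eef_pos: [507.5, 429.9, 238.2]
tcp_rot: [-0.001, 1.0, -0.002, -0.003]
force: [0.5, -0.4, -5.5]
gripper_width: 12.8
```

```bash
python3 - <<'E'
from h import *
say();print(rel([510,430,85],np.radians(90)))
f=vision.grab_frame("top");cv2.imwrite("pics/top3.png",f[:,:,::-1])
g=vision.grab_frame("side");cv2.imwrite("pics/side3.png",g[:,:,::-1])
E
```

```text
t 6.83 pos [507.5 429.9 238.2] yaw_y 90.1 z [-0.006 -0.003 -1.   ] F [ 0.5 -0.4 -5.5] g 12.8 q [ 0.66  0.51  1.56  0.    1.08 -0.92]
[-0.2  -0.37  0.07 -0.35  0.06 15.32]
```

View pics/top3.png

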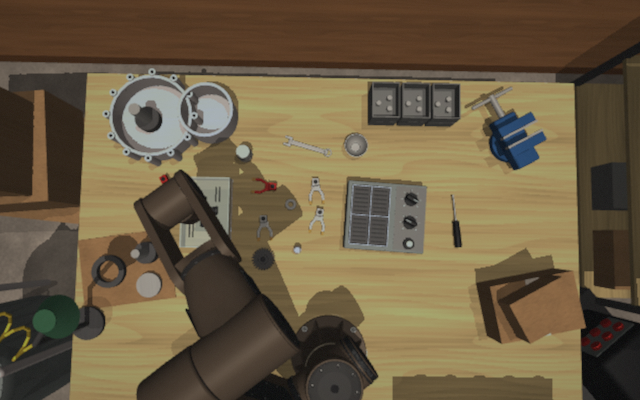

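View pics/side3.png

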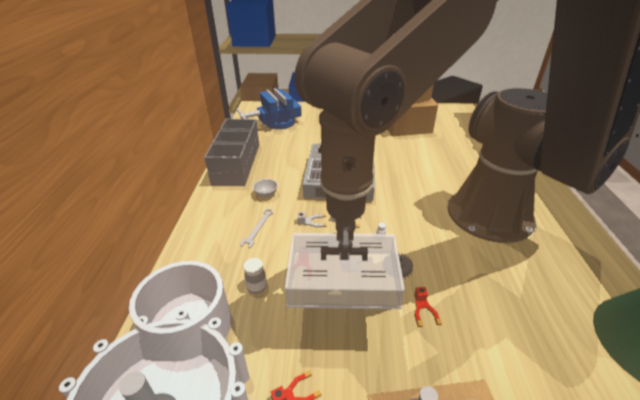

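{"fn": "play_rows", "kwargs": {"rows": [0, 0, 0, 0, 0, 2, 1, 0, 0, 0, 0, 0, 5, 1, 0, 0, 0, 0, 0, 8, 1, 0, 0, 0, 0, 0, 11, 1, 0, 0, 0, 0, 0, 13, 1, 0, 0, 0, 0, 0, 14, 1, 0, 0, 0, 0, 0, 14.7, 1, 0, 0, 0, 0, 0, 15.2, 1, 0, 0, 0, 0, 0, 15.5, 1, 0, 0, 0, 0, 0, 15.7, 1, 0, 0, 0, 0, 0, 15.8, 1, 0, 0, 0, 0, 0, 15.8, 1]}}

```text
time_s: 7.93
eef_pos: [507.3, 428.6, 81.7]
tcp_rot: [0.0, 1.0, -0.001, -0.002]
force: [-0.0, -1.0, -3.8]
gripper_width: 12.7
```

```bash
python3 - <<'E'
from h import *
say()
E
```

```text
t 7.93 pos [507.3 428.6  81.7] yaw_y 90.0 z [-0.005 -0.002 -1.   ] F [-0.  -1.  -3.8] g 12.7 q [ 0.66  0.68  1.68  0.    0.79 -0.92]
```

Nearly down; set it down the last millimetre, then open and rise.

{"fn": "play_rows", "kwargs": {"rows": [0, 0, 0, 0, 0, 0.1, 1, 0, 0, 0, 0, 0, 0.2, 1, 0, 0, 0, 0, 0, 0.2, 1, 0, 0, 0, 0, 0, 0.2, 8.5, 0, 0, 0, 0, 0, 0.1, 8.5, 0, 0, 0, 0, 0, 0.1, 8.5, 0, 0, 0, 0, 0, 0.1, 8.5, 0, 0, 0, 0, 0, 0.1, 8.5, 0, 0, 0, 0, 0, 0.1, 8.5, 0, 0, 0, 0, 0, -4, 8.5, 0, 0, 0, 0, 0, -8, 8.5, 0, 0, 0, 0, 0, -12, 8.5, 0, 0, 0, 0, 0, -15, 8.5, 0, 0, 0, 0, 0, -15, 8.5]}}

```text
time_s: 9.1
eef_pos: [510.5, 430.9, 238.7]
tcp_rot: [0.0, 1.0, 0.002, 0.001]
force: [0.1, 1.4, -0.2]
gripper_width: 85.0
```

```bash
python3 - <<'E'
from h import *
say()
f=vision.grab_frame("top");cv2.imwrite("pics/top4.png",f[:,:,::-1])
crop(f,335,170,435,260,6,"top4d.png");crop(f,220,160,340,270,6,"top4f.png")
g=vision.grab_frame("side");cv2.imwrite("pics/side4.png",g[:,:,::-1])
E
```

```text
t 9.1 pos [510.5 430.9 238.7] yaw_y 90.0 z [ 0.003  0.003 -1.   ] F [ 0.1  1.4 -0.2] g 85.0 q [ 0.66  0.51  1.56  0.    1.07 -0.92]
```

View pics/top4d.png

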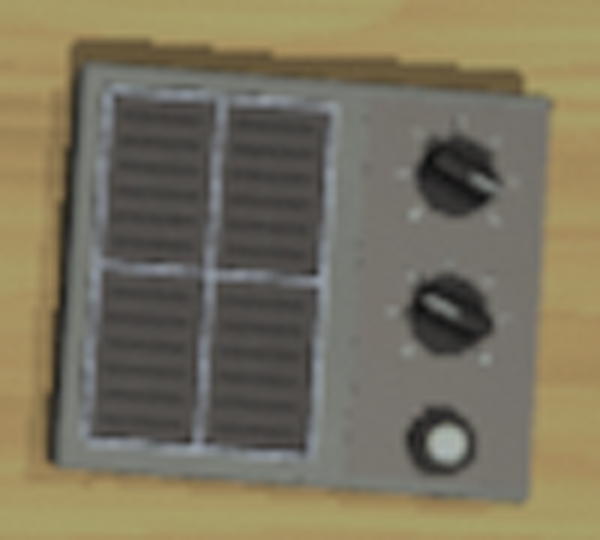

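View pics/top4f.png

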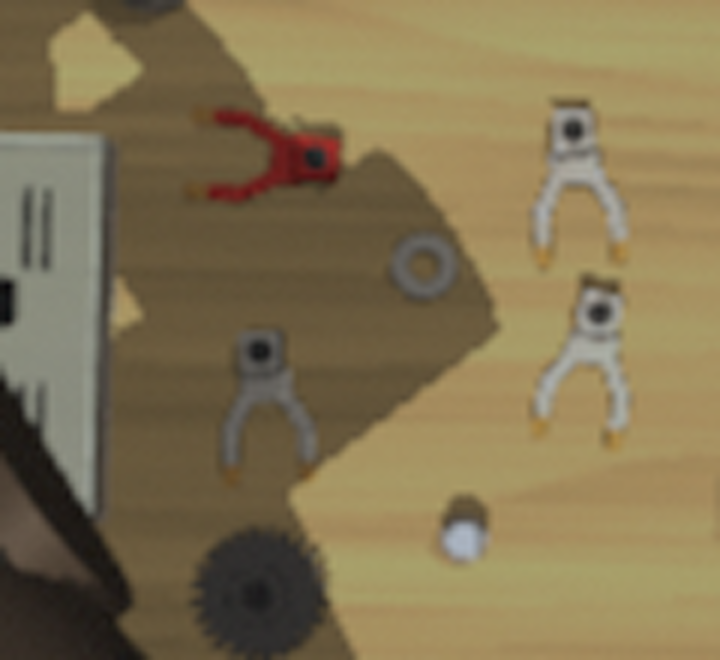

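View pics/side4.png

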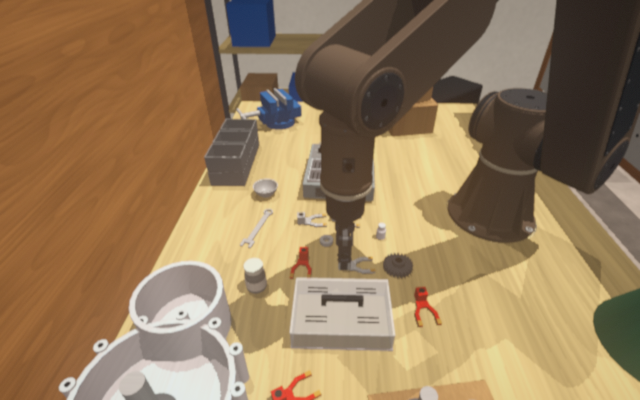

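```bash
cat > fit2.py <<'E'
from fit import *
def pts(y0):
    X=[([107,y0+69,80],(108,90)),([107,y0-69,80],(333,107)),([-107,y0+69,80],(88,440)),([-107,y0-69,80],(315,455)),([0,y0,80],(211,270)),
    ([107,y0,80],(222,98)),([-107,y0,80],(199,446)),([0,y0+69,80],(98,264)),([0,y0-69,80],(323,280)),
    ([125,145,70],(82,66)),([-125,145,70],(52,464)),([125,-145,70],(550,99)),([-125,-145,70],(527,501)),
    ([70,-88,78],(457,178)),([-15,-88,78],(450,314)),([-92,-88,92],(446,443))]
    return np.array([a for a,_ in X],float),np.array([c6(*b) for _,b in X])
def res(p):
    a,b=pts(p[3]);return (proj("top",T(p,a))-b).ravel()
s=least_squares(res,[505,-197,-.05,60],x_scale=[10,10,.1,10],loss="soft_l1",f_scale=.3)
print(s.x,np.degrees(s.x[2]));a,b=pts(s.x[3]);print((proj("top",T(s.x,a))-b).round(2).tolist())
np.save("dryer.npy",s.x)
s2=least_squares(lambda p:res(np.r_[p,60]),[505,-197,-.05]);print(s2.x)
E
python3 fit2.py
```

```text
[ 5.07323564e+02 -1.99517054e+02 -5.63314084e-02  5.81692318e+01] -3.2275519552296017
[[0.21, -0.22], [0.3, -0.23], [-0.44, 0.06], [-0.32, 0.37], [-0.05, 0.36], [0.01, -0.14], [0.05, 0.46], [-0.1, -0.05], [0.17, 0.1], [-0.21, -1.14], [0.11, 0.61], [0.22, -0.75], [0.25, 0.3], [-0.07, -0.4], [-0.26, 0.13], [-0.0, -0.16]]
[ 5.07117573e+02 -2.00583719e+02 -5.65181819e-02]
```

```bash
cat > forks.py <<'E'
from h import *
def cc(x,y): return [220+(x+.5)/6-.5,160+(y+.5)/6-.5]
for n,h,a,b in(("A",(573,130),(543,255),(619,250)),("B",(599,313),(541,427),(613,438)),("C",(260,350),(232,473),(305,470))):
    H=atz("top",cc(*h),34);m=(atz("top",cc(*a),8)+atz("top",cc(*b),8))/2;d=(m-H)[:2]
    print(n,"hub",H.round(1),"dir",np.degrees(np.arctan2(d[1],d[0])).round(1),"len",np.linalg.norm(d).round(1))
p=np.array([510.8,-141.3]);t=np.radians(-2.95);R=np.array([[np.cos(t),-np.sin(t)],[np.sin(t),np.cos(t)]])
for i,(sx,sy) in enumerate(((1,1),(1,-1),(-1,1),(-1,-1))):
    print("slot",i,(p+R@[sx*53.5,sy*34.5]).round(1),"hub for fork reversed",(p+R@[sx*53.5+35,sy*34.5]).round(1))
E
python3 forks.py
```

```text
A hub [635.5  58.9  34. ] dir -174.8 len 75.1
B hub [521.3  40.7  34. ] dir 170.8 len 75.2
C hub [494.5 250.8  34. ] dir -176.3 len 75.4
slot 0 [ 566.  -109.6] hub for fork reversed [ 601.  -111.4]
slot 1 [ 562.5 -178.5] hub for fork reversed [ 597.4 -180.3]
slot 2 [ 459.1 -104.1] hub for fork reversed [ 494.1 -105.9]
slot 3 [ 455.6 -173. ] hub for fork reversed [ 490.5 -174.8]
```

```bash
python3 - <<'E'
from h import *
for n,x in(("A",(213,252)),("B",(318,243)),("C",(346,384))):
    print(n,atz("side",(230+(x[0]+.5)/3-.5,130+(x[1]+.5)/3-.5),34).round(1))
print(rel([494.5,250.8,120],np.radians(93.7)))
E
```

```text
A [637.3  56.2  34. ]
B [523.2  37.9  34. ]
C [495.9 249.1  34. ]
[ -0.04  -0.15  -3.71   1.38 -17.85  11.34]
```

{"fn": "play_rows", "kwargs": {"rows": [0, 0, -1, 0.4, -4, 0, 6, 0, 0, -3.7, 0.8, -8, 1, 6, 0, 0, -3.7, 1.4, -12, 4, 6, 0, 0, -3.7, 1.4, -16, 7, 6, 0, 0, -3.7, 1.4, -17.9, 10, 6, 0, 0, -3.7, 1.4, -17.9, 13, 6, 0, 0, -3.7, 1.4, -17.9, 15, 6, 0, 0, -3.7, 1.4, -17.9, 15, 6]}}

```text
time_s: 9.87
eef_pos: [490.7, 247.9, 78.4]
tcp_rot: [-0.032, 0.999, -0.002, -0.005]
force: [-1.2, -1.0, -0.7]
gripper_width: 60.0
```

```bash
python3 - <<'E'
from h import *
say();print(rel([495,250,22],np.radians(93.7)))
g=vision.grab_frame("side");crop(g,300,200,420,300,6,"s5.png")
E
```

```text
t 9.87 pos [490.7 247.9  78.4] yaw_y 93.6 z [-0.011 -0.004 -1.   ] F [-1.2 -1.  -0.7] g 60.0 q [ 0.41  0.57  1.95  0.    0.63 -1.22]
[-0.2  -0.63 -0.08 -0.5   0.2   5.64]
```

View pics/s5.png

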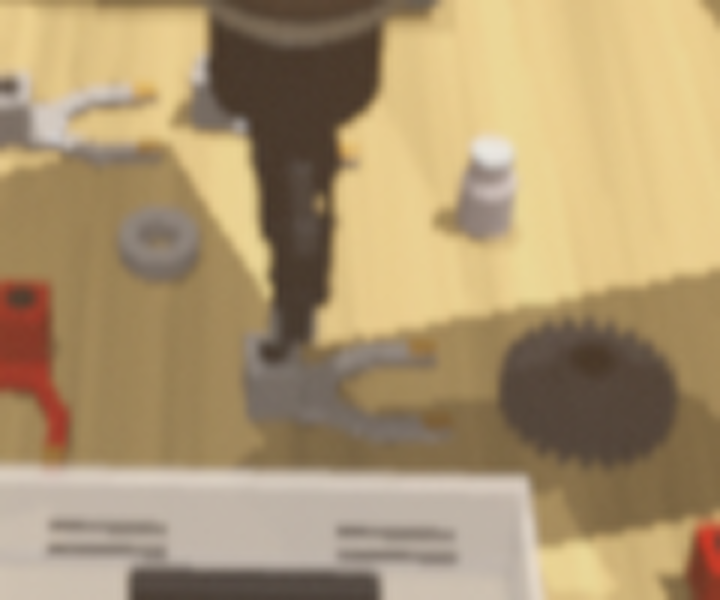

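{"fn": "play_rows", "kwargs": {"rows": [-0.2, -0.6, 0, -0.5, 0.2, 1, 6, -0.2, -0.6, 0, -0.5, 0.2, 3, 6, -0.2, -0.6, 0, -0.5, 0.2, 4.5, 6, -0.2, -0.6, 0, -0.5, 0.2, 5.3, 6, -0.2, -0.6, 0, -0.5, 0.2, 5.6, 6, -0.2, -0.6, 0, -0.5, 0.2, 5.6, 6, -0.2, -0.6, 0, -0.5, 0.2, 5.6, 6]}}

```text
time_s: 10.5
eef_pos: [496.9, 251.5, 25.6]
tcp_rot: [-0.032, 0.999, 0.001, 0.001]
force: [0.5, -1.0, -0.3]
gripper_width: 59.9
```

```bash
python3 - <<'E'
from h import *
say();print(rel([495,250,22],np.radians(93.7)))
g=vision.grab_frame("side");crop(g,300,200,420,300,6,"s6.png")
E
```

```text
t 10.5 pos [496.9 251.5  25.6] yaw_y 93.7 z [ 0.003  0.001 -1.   ] F [ 0.5 -1.  -0.3] g 59.9 q [ 0.41  0.66  1.97  0.    0.51 -1.22]
[ 0.07  0.17 -0.03  0.2  -0.14  0.36]
```

View pics/s6.png

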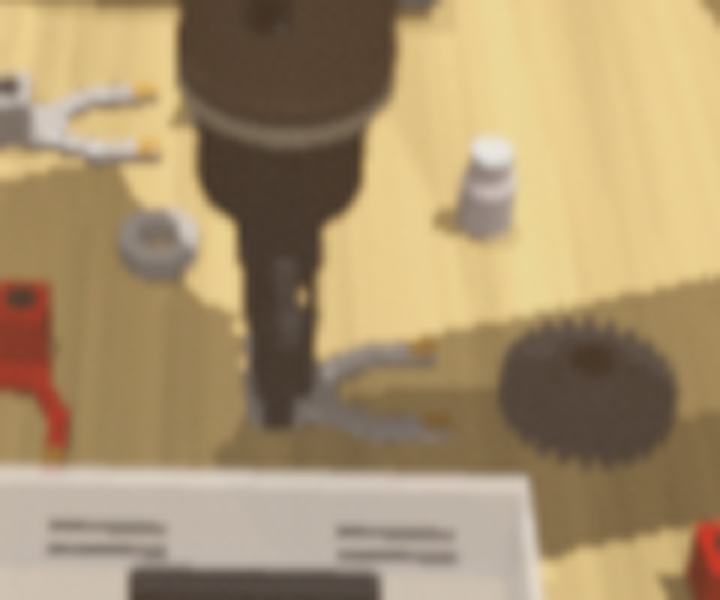

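{"fn": "play_rows", "kwargs": {"rows": [0, 0, 0, 0.1, -0.1, 0.3, 5, 0, 0, 0, 0.1, -0.1, 0.3, 2, 0, 0, 0, 0.1, -0.1, 0.3, 2, 0, 0, 0, 0.1, -0.1, 0.3, 2, 0, 0, 0, 0.1, -0.1, 0.3, 2, 0, 0, 0, 0.1, -0.1, 0.3, 2, 0, 0, 0, 0.1, -0.1, 0.3, 2, 0, 0, 0, 0.1, -0.1, -2, 2, 0, 0, 0, 0.1, -0.1, -5, 2, 0, 0, 0, 0.1, -0.1, -8, 2, 0, 0, 0, 0.1, -0.1, -11, 2, 0, 0, 0, 0.1, -0.1, -13, 2, 0, 0, 0, 0.1, -0.1, -14, 2, 0, 0, 0, 0.1, -0.1, -14, 2], "force": 80}}

```text
time_s: 11.72
eef_pos: [496.7, 250.7, 167.7]
tcp_rot: [-0.032, 0.999, 0.001, 0.003]
force: [-0.3, -0.8, -2.0]
gripper_width: 24.6
```

```bash
python3 - <<'E'
from h import *
say();print(rel([597.4,-180.3,165],np.radians(87.05)))
g=vision.grab_frame("side");crop(g,260,150,420,280,5,"s7.png")
f=vision.grab_frame("top");crop(f,220,160,340,270,6,"t7.png")
E
```

```text
t 11.72 pos [496.7 250.7 167.7] yaw_y 93.7 z [ 0.006  0.003 -1.   ] F [-0.3 -0.8 -2. ] g 24.6 q [ 0.41  0.44  1.89  0.    0.8  -1.22]
[  0.17   0.37   6.61  -7.29 -43.65   0.21]
```

View pics/s7.png

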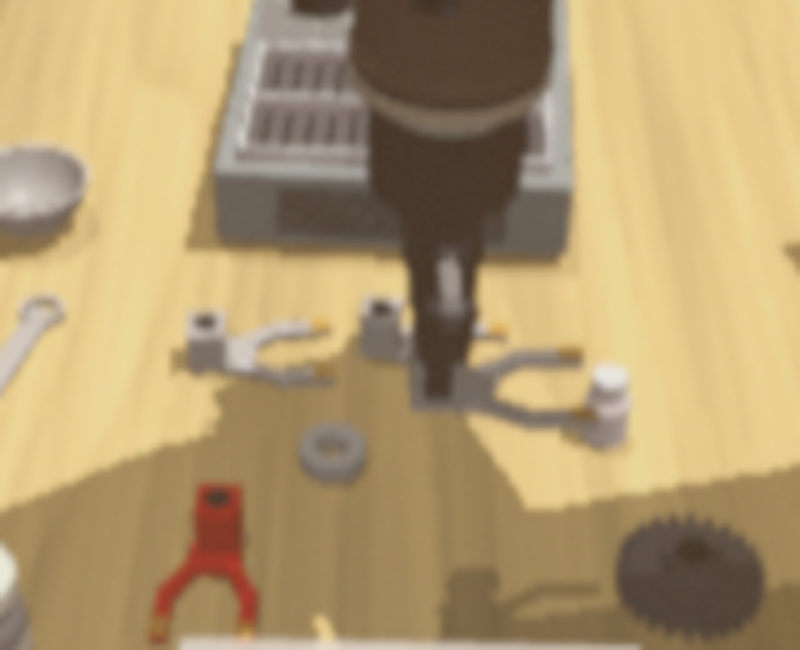

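View pics/t7.png

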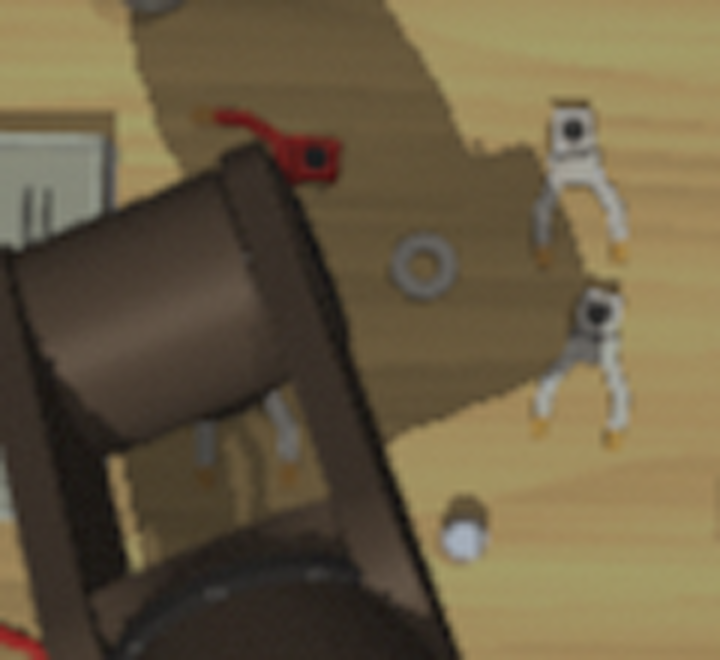

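```bash
python3 - <<'E'
from h import *
def cc(x,y): return [220+(x+.5)/6-.5,160+(y+.5)/6-.5]
a=atz("top",cc(205,475),151);b=atz("top",cc(288,472),151);m=(a+b)/2
print(a,b,m, (m-r.state()["eef_pos"]))
E
```

```text
[417.52527301 269.52968718 151.        ] [420.08047126 221.71206984 151.        ] [418.80287214 245.62087851 151.        ] [-76.49818122  -4.47092727 -13.9660125 ]
```

{"fn": "play_rows", "kwargs": {"rows": [0, 0, 0.5, -0.3, -2, 0, 2, 0, 0, 1, -0.8, -5, 0, 2, 0, 0, 1.5, -1.4, -8.5, 0, 2, 0, 0, 2, -2, -12, 0, 2, 0, 0, 2.5, -2.6, -15.5, 0, 2, 0, 0, 3, -3.2, -19, 0, 2, 0, 0, 3.5, -3.8, -22.5, 0, 2, 0, 0, 4, -4.4, -26, 0, 2, 0, 0, 4.5, -5, -29.5, 0, 2, 0, 0, 5, -5.6, -33, 0, 2, 0, 0, 5.5, -6.2, -36.5, 0, 2, 0, 0, 6, -6.8, -39.5, 0, 2, 0.2, 0.4, 6.6, -7.3, -42, 0, 2, 0.2, 0.4, 6.6, -7.3, -43.6, 0, 2, 0.2, 0.4, 6.6, -7.3, -43.6, 0.2, 2, 0.2, 0.4, 6.6, -7.3, -43.6, 0.2, 2]}}

```text
time_s: 13.15
eef_pos: [594.8, -180.4, 160.7]
tcp_rot: [0.026, 1.0, -0.001, -0.003]
force: [-0.9, 0.7, -3.2]
gripper_width: 24.0
```

```bash
python3 - <<'E'
from h import *
say();print(rel([597.4,-180.3,94],np.radians(87.05)))
g=vision.grab_frame("side");crop(g,290,90,400,200,6,"s8.png")
E
```

```text
t 13.15 pos [ 594.8 -180.4  160.7] yaw_y 87.0 z [-0.007 -0.001 -1.   ] F [-0.9  0.7 -3.2] g 24.0 q [-0.34  0.53  1.74 -0.    0.88 -1.86]
[-0.08 -0.4  -0.04 -0.3   0.03  6.66]
```

View pics/s8.png

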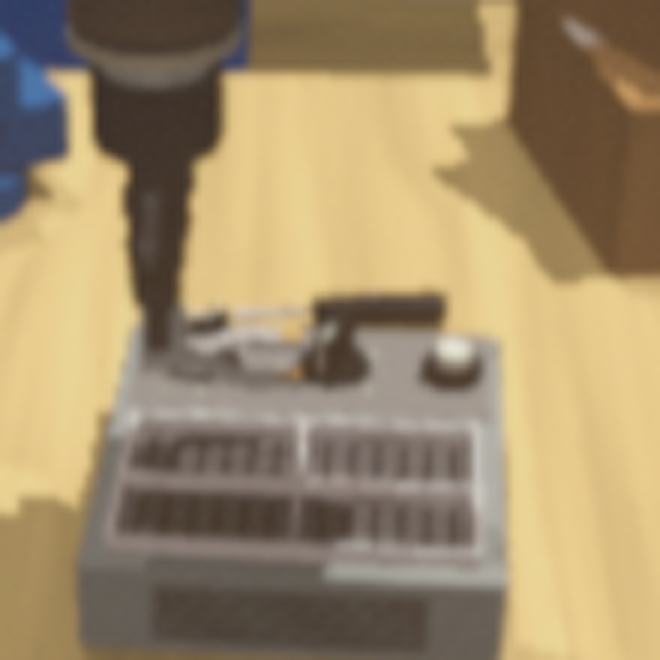

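{"fn": "play_rows", "kwargs": {"rows": [0, -0.4, 0, -0.3, 0, 1.5, 2, 0, -0.4, 0, -0.3, 0, 3.5, 2, 0, -0.4, 0, -0.3, 0, 5, 2, 0, -0.4, 0, -0.3, 0, 5.5, 2, 0, -0.4, 0, -0.3, 0, 5.5, 2, 0, -0.4, 0, -0.3, 0, 5.5, 2]}}

```text
time_s: 13.7
eef_pos: [597.5, -179.1, 106.3]
tcp_rot: [0.025, 1.0, -0.001, -0.0]
force: [-0.8, -0.4, -1.7]
gripper_width: 24.2
```

```bash
python3 - <<'E'
from h import *
say();print(rel([597.4,-180.3,92.5],np.radians(87.05)))
g=vision.grab_frame("side");crop(g,290,110,400,210,6,"s9.png")
f=vision.grab_frame("top");crop(f,335,170,435,260,6,"t9.png")
E
```

```text
t 13.7 pos [ 597.5 -179.1  106.3] yaw_y 87.1 z [-0.    -0.001 -1.   ] F [-0.8 -0.4 -1.7] g 24.2 q [-0.34  0.6   1.77 -0.    0.77 -1.86]
[-0.06 -0.    0.05  0.   -0.12  1.38]
```

View pics/s9.png

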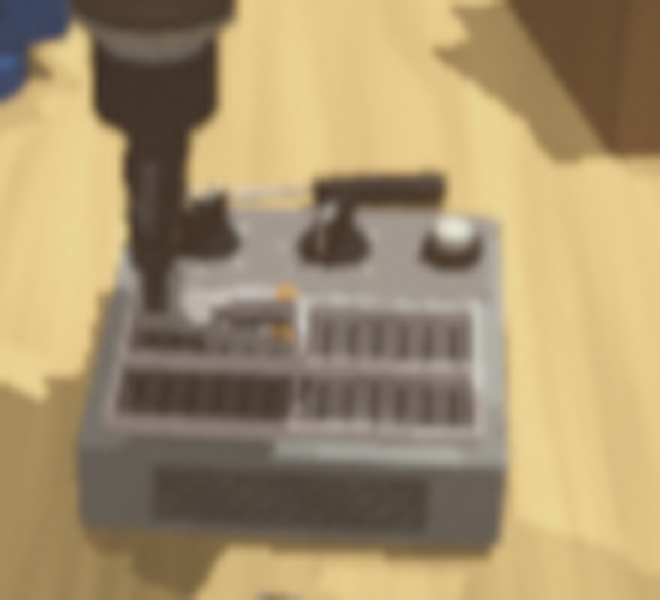

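View pics/t9.png

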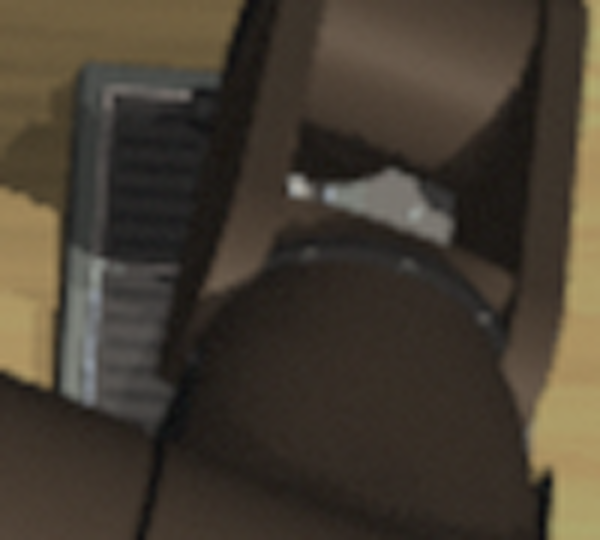

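{"fn": "play_rows", "kwargs": {"rows": [0, 0, 0, 0, -0.1, 0.4, 2, 0, 0, 0, 0, -0.1, 0.7, 2, 0, 0, 0, 0, -0.1, 1.0, 2, 0, 0, 0, 0, -0.1, 1.2, 2, 0, 0, 0, 0, -0.1, 1.3, 2, 0, 0, 0, 0, -0.1, 1.3, 2]}}

```text
time_s: 14.3
eef_pos: [597.8, -180.6, 93.7]
tcp_rot: [0.026, 1.0, -0.001, 0.0]
force: [-0.2, 0.0, -1.9]
gripper_width: 24.1
```

```bash
python3 - <<'E'
from h import *
say();print(rel([597.4,-180.3,92.5],np.radians(87.05)))
g=vision.grab_frame("side");crop(g,290,110,400,210,6,"s10.png")
E
```

```text
t 14.3 pos [ 597.8 -180.6   93.7] yaw_y 87.1 z [ 0.001 -0.002 -1.   ] F [-0.2  0.  -1.9] g 24.1 q [-0.34  0.62  1.78 -0.    0.74 -1.86]
[-0.08  0.06  0.03  0.04  0.03  0.12]
```

View pics/s10.png

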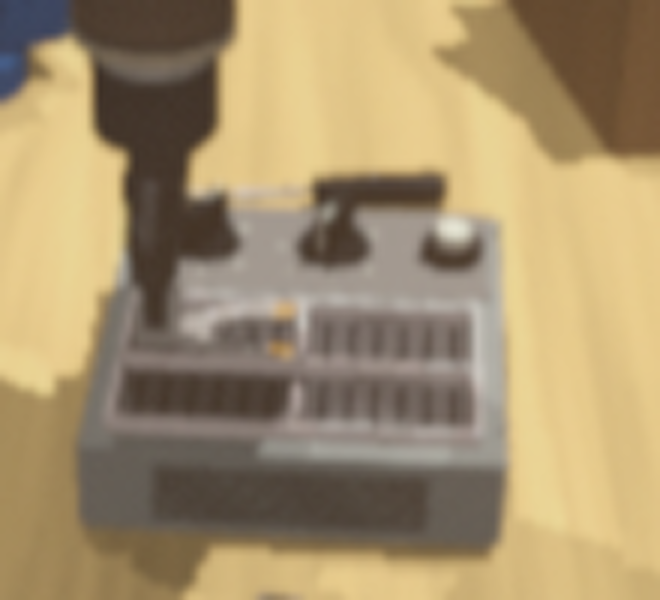

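{"fn": "play_rows", "kwargs": {"rows": [0, 0, 0, 0, 0, 0.1, 2, 0, 0, 0, 0, 0, 0.15, 2, 0, 0, 0, 0, 0, 0.15, 3.6, 0, 0, 0, 0, 0, 0.1, 3.6, 0, 0, 0, 0, 0, 0, 3.6, 0, 0, 0, 0, 0, 0, 3.6, 0, 0, 0, 0, 0, -2, 3.6, 0, 0, 0, 0, 0, -5, 3.6, 0, 0, 0, 0, 0, -8, 6, 0, 0, 0, 0, 0, -8, 6]}}

```text
time_s: 15.18
eef_pos: [600.5, -181.4, 179.3]
tcp_rot: [0.025, 1.0, -0.002, 0.004]
force: [1.9, -0.5, 0.7]
gripper_width: 58.8
```

```bash
python3 - <<'E'
from h import *
say()
g=vision.grab_frame("side");crop(g,290,110,400,210,6,"s11.png");cv2.imwrite("pics/side11.png",g[:,:,::-1])
f=vision.grab_frame("top");cv2.imwrite("pics/top11.png",f[:,:,::-1]);crop(f,220,160,340,270,6,"t11.png")
print(rel([636.4,57.6,170],np.radians(95.2)))
E
```

```text
t 15.18 pos [ 600.5 -181.4  179.3] yaw_y 87.1 z [ 0.008 -0.004 -1.   ] F [ 1.9 -0.5  0.7] g 58.8 q [-0.34  0.51  1.72 -0.    0.9  -1.86]
[-0.14  0.2  -8.12 -2.56 24.    0.47]
```

View pics/s11.png

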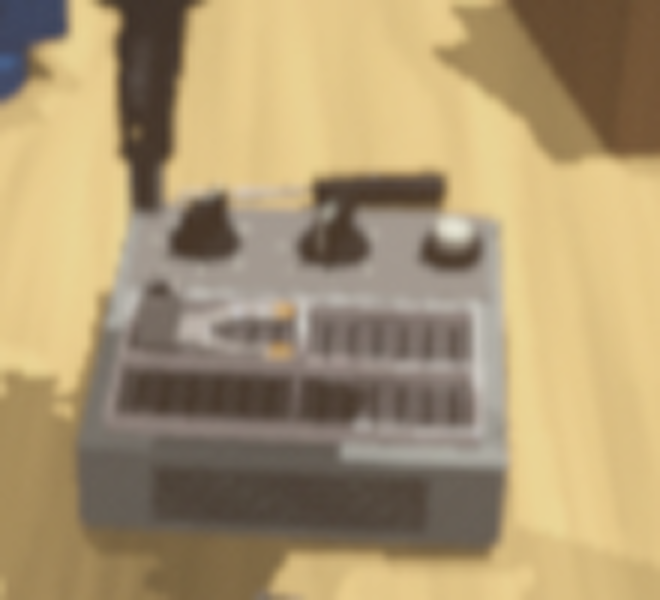

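View pics/t11.png

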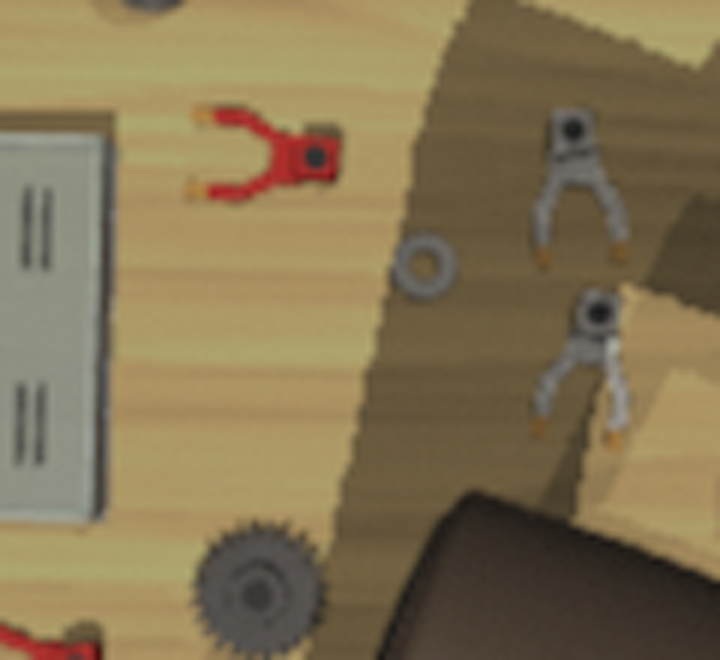

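{"fn": "play_rows", "kwargs": {"rows": [0, 0.2, -2, -0.4, 4, 0, 6, 0, 0.2, -4, -0.8, 8, 0, 6, 0, 0.2, -6, -1.4, 12, 0, 6, 0, 0.2, -8.1, -2, 16, 0, 6, 0, 0.2, -8.1, -2.6, 20, 0, 6, 0, 0.2, -8.1, -2.6, 24, 2, 6, 0, 0.2, -8.1, -2.6, 24, 5, 6, 0, 0.2, -8.1, -2.6, 24, 8, 6, 0, 0.2, -8.1, -2.6, 24, 10, 6, 0, 0.2, -8.1, -2.6, 24, 10, 6, 0, 0.2, -8.1, -2.6, 24, 10, 6]}}

```text
time_s: 16.2
eef_pos: [635.8, 57.3, 73.1]
tcp_rot: [-0.045, 0.999, -0.001, -0.002]
force: [0.3, 0.0, 0.8]
gripper_width: 59.9
```

```bash
python3 - <<'E'
from h import *
say();print(rel([636.4,57.6,22],np.radians(95.2)))
g=vision.grab_frame("side");crop(g,270,160,370,250,6,"s12.png")
E
```

```text
t 16.2 pos [635.8  57.3  73.1] yaw_y 95.2 z [-0.004 -0.003 -1.   ] F [0.3 0.  0.8] g 59.9 q [ 0.04  0.66  1.75 -0.    0.73 -1.61]
[-0.14 -0.21 -0.02 -0.08  0.04  5.11]
```

View pics/s12.png

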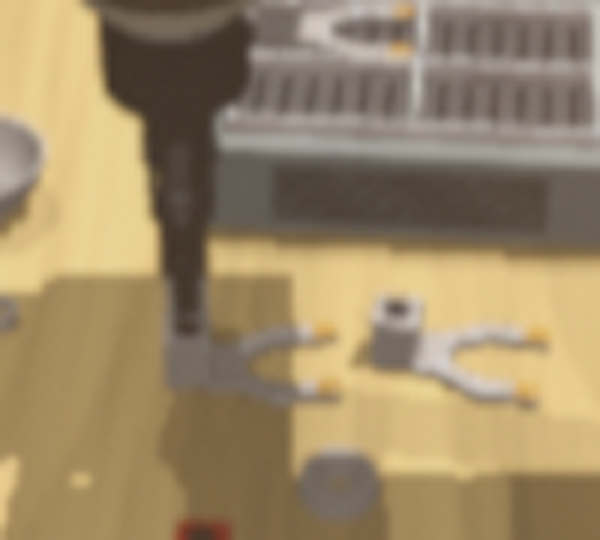

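{"fn": "play_rows", "kwargs": {"rows": [0, -0.2, 0, -0.1, 0, 1, 6, 0, -0.2, 0, -0.1, 0, 3, 6, 0, -0.2, 0, -0.1, 0, 4.3, 6, 0, -0.2, 0, -0.1, 0, 5, 6, 0, -0.2, 0, -0.1, 0, 5.1, 6, 0, -0.2, 0, -0.1, 0, 5.1, 2, 0, -0.2, 0, -0.1, 0, 5.1, 2, 0, -0.2, 0, -0.1, 0, 5.1, 2, 0, -0.2, 0, -0.1, 0, 5.1, 2, 0, -0.2, 0, -0.1, 0, 5.1, 2, 0, -0.2, 0, -0.1, 0, 5.1, 2]}}

```text
time_s: 17.17
eef_pos: [638.7, 57.3, 24.7]
tcp_rot: [-0.045, 0.999, -0.001, 0.002]
force: [-1.1, 1.5, 6.2]
gripper_width: 24.4
```

```bash
python3 - <<'E'
from h import *
say()
g=vision.grab_frame("side");crop(g,270,160,370,250,6,"s13.png")
E
```

```text
t 17.17 pos [638.7  57.3  24.7] yaw_y 95.2 z [ 0.004 -0.002 -1.   ] F [-1.1  1.5  6.2] g 24.4 q [ 0.04  0.73  1.77 -0.    0.64 -1.61]
```

View pics/s13.png

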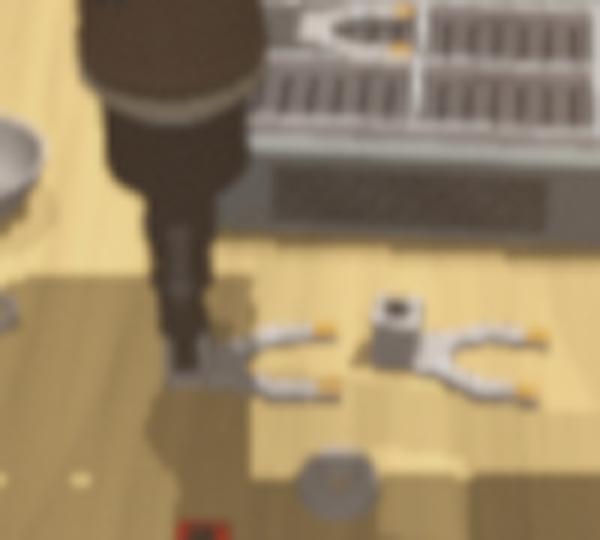

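{"fn": "play_rows", "kwargs": {"rows": [0, 0, 0, 0, 0, -2, 2, 0, 0, 0, 0, 0, -5, 2, 0, 0, 0, 0, 0, -8, 2, 0, 0, 0, 0, 0, -11, 2, 0, 0, 0, 0, 0, -13, 2, 0, 0, 0, 0, 0, -14, 2, 0, 0, 0, 0, 0, -14, 2]}}

```text
time_s: 17.8
eef_pos: [639.4, 57.6, 167.4]
tcp_rot: [-0.045, 0.999, -0.001, 0.004]
force: [0.7, 0.2, -2.2]
gripper_width: 24.2
```

```bash
python3 - <<'E'
from h import *
say()
g=vision.grab_frame("side");crop(g,270,130,370,230,6,"s14.png")
f=vision.grab_frame("top");crop(f,270,160,370,260,6,"t14.png")
print(rel([601,-111.4,165],np.radians(87.05)))
E
```

```text
t 17.8 pos [639.4  57.6 167.4] yaw_y 95.2 z [ 0.008 -0.002 -1.   ] F [ 0.7  0.2 -2.2] g 24.2 q [ 0.04  0.54  1.69 -0.    0.9  -1.62]
[ -0.13   0.22   8.12   5.18 -16.49  -0.06]
```

View pics/s14.png

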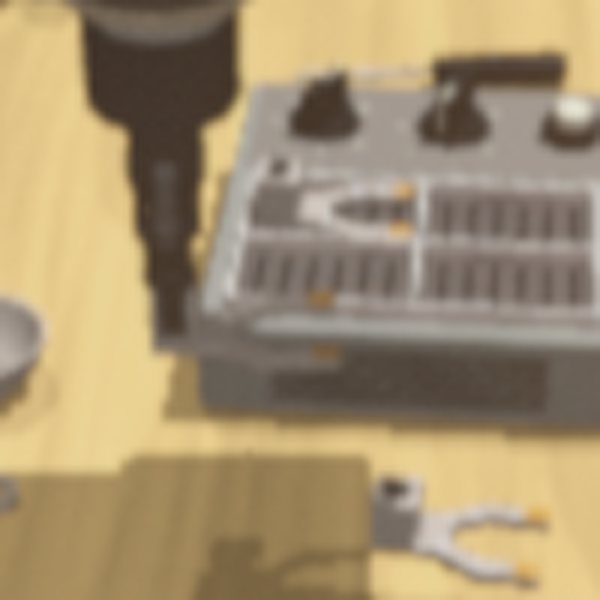

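View pics/t14.png

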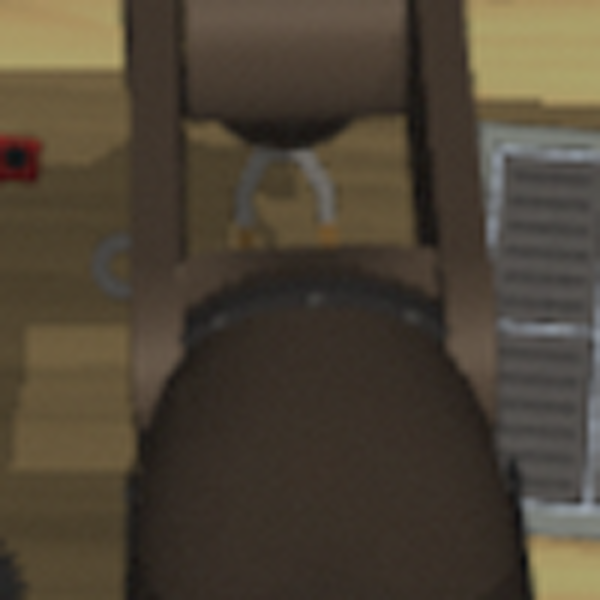

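```bash
python3 - <<'E'
from h import *
def cc(x,y): return [270+(x+.5)/6-.5,160+(y+.5)/6-.5]
def cs(x,y): return [270+(x+.5)/6-.5,130+(y+.5)/6-.5]
a=atz("top",cc(247,236),151);b=atz("top",cc(330,234),151);m=(a+b)/2
print(a,b,m, (m-r.state()["eef_pos"]))
print((atz("side",cs(323,299),151)+atz("side",cs(327,352),151))/2)
E
```

```text
[559.57548189  74.55830294 151.        ] [561.63574788  26.25208985 151.        ] [560.60561489  50.4051964  151.        ] [-77.10103436  -7.13444021 -13.19046117]
[561.70405916  51.87239587 151.        ]
```

{"fn": "play_rows", "kwargs": {"rows": [0, 0, 1, 0.6, -2, 0, 2, 0, 0.2, 2, 1.6, -5, 0, 2, 0, 0.2, 4, 2.7, -8.5, 0, 2, 0, 0.2, 6, 3.8, -12, 0, 2, 0, 0.2, 8.1, 4.6, -15, 0, 2, 0, 0.2, 8.1, 5, -16.5, 0, 2, 0, 0.2, 8.1, 5, -16.5, 1, 2, 0, 0.2, 8.1, 5, -16.5, 3, 2, 0, 0.2, 8.1, 5, -16.5, 4.5, 2, 0, 0.2, 8.1, 5, -16.5, 5.5, 2, 0, 0.2, 8.1, 5, -16.5, 5.5, 2, 0, 0.2, 8.1, 5, -16.5, 5.5, 2]}}

```text
time_s: 18.9
eef_pos: [602.4, -110.8, 108.2]
tcp_rot: [0.025, 1.0, -0.001, -0.001]
force: [0.2, -0.4, -1.5]
gripper_width: 24.4
```

```bash
python3 - <<'E'
from h import *
say();print(rel([603,-111.4,94.8],np.radians(87.05)))
g=vision.grab_frame("side");crop(g,290,110,400,210,6,"s15.png")
E
```

```text
t 18.9 pos [ 602.4 -110.8  108.2] yaw_y 87.1 z [-0.002 -0.002 -1.   ] F [ 0.2 -0.4 -1.5] g 24.4 q [-0.23  0.59  1.8  -0.    0.76 -1.75]
[-0.1  -0.1   0.05 -0.07 -0.05  1.34]
```

View pics/s15.png

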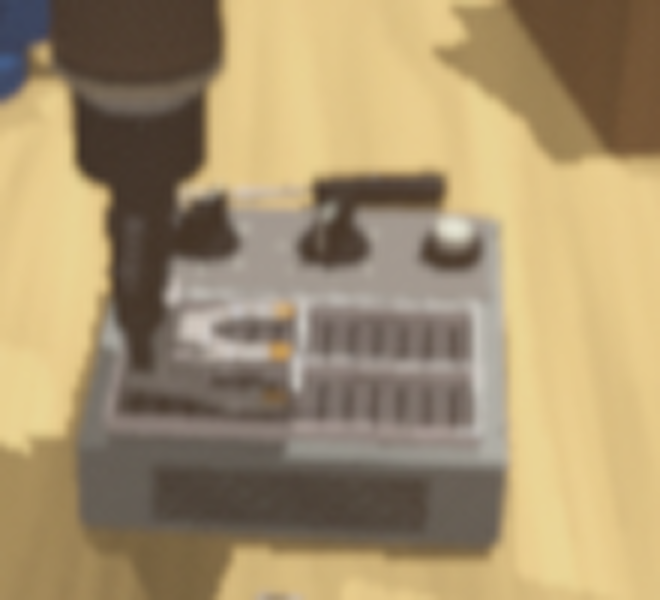

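{"fn": "play_rows", "kwargs": {"rows": [0, 0, 0, -0.1, 0, 0.4, 2, 0, 0, 0, -0.1, 0, 0.8, 2, 0, 0, 0, -0.1, 0, 1.1, 2, 0, 0, 0, -0.1, 0, 1.3, 2, 0, 0, 0, -0.1, 0, 1.4, 2, 0, 0, 0, -0.1, 0, 1.4, 2]}}

```text
time_s: 19.45
eef_pos: [603.9, -111.1, 94.9]
tcp_rot: [0.025, 1.0, -0.001, -0.0]
force: [-0.0, 0.0, -1.9]
gripper_width: 24.3
```

```bash
python3 - <<'E'
from h import *
say();print(rel([603,-111.4,94.8],np.radians(87.05)))
g=vision.grab_frame("side");crop(g,290,110,400,210,6,"s16.png")
E
```

```text
t 19.45 pos [ 603.9 -111.1   94.9] yaw_y 87.1 z [-0.    -0.002 -1.   ] F [-0.   0.  -1.9] g 24.3 q [-0.23  0.61  1.8  -0.    0.73 -1.75]
[-0.12 -0.02  0.05  0.09 -0.04  0.01]
```

View pics/s16.png

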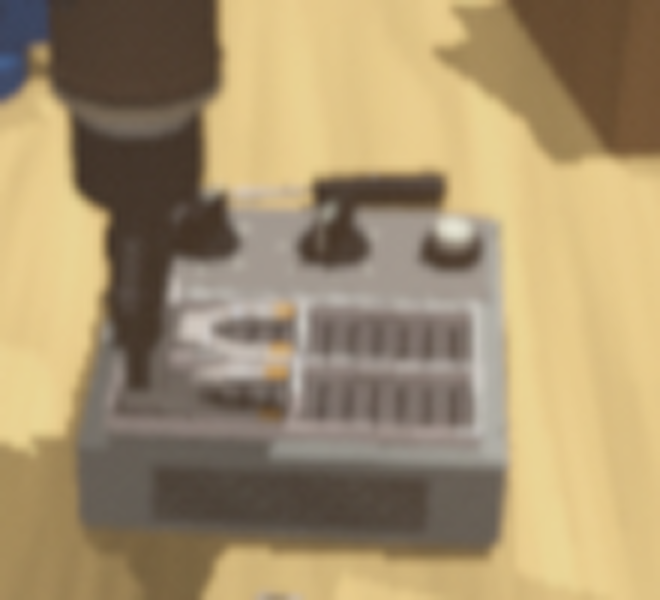

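{"fn": "play_rows", "kwargs": {"rows": [0, 0, 0, 0, 0, 0.1, 2, 0, 0, 0, 0, 0, 0.2, 2, 0, 0, 0, 0, 0, 0.2, 2, 0, 0, 0, 0, 0, 0.2, 3.6, 0, 0, 0, 0, 0, 0.1, 3.6, 0, 0, 0, 0, 0, 0, 3.6, 0, 0, 0, 0, 0, 0, 3.6, 0, 0, 0, 0, 0, -2, 3.6, 0, 0, 0, 0, 0, -5, 3.6, 0, 0, 0, 0, 0, -8, 6, 0, 0, 0, 0, 0, -8, 6]}}

```text
time_s: 20.42
eef_pos: [606.7, -111.6, 180.3]
tcp_rot: [0.025, 1.0, -0.002, 0.003]
force: [1.1, -0.7, 1.2]
gripper_width: 58.6
```

```bash
python3 - <<'E'
from h import *
say()
g=vision.grab_frame("side");crop(g,290,110,400,240,5,"s17.png");
f=vision.grab_frame("top");crop(f,220,160,440,270,3.6,"t17.png")
print(rel([522.2,39.3,170],np.radians(80.8)))
E
```

```text
t 20.42 pos [ 606.7 -111.6  180.3] yaw_y 87.1 z [ 0.007 -0.004 -1.   ] F [ 1.1 -0.7  1.2] g 58.6 q [-0.23  0.5   1.74 -0.    0.9  -1.75]
[-0.14  0.14  6.3   9.01 14.6   0.57]
```

View pics/s17.png

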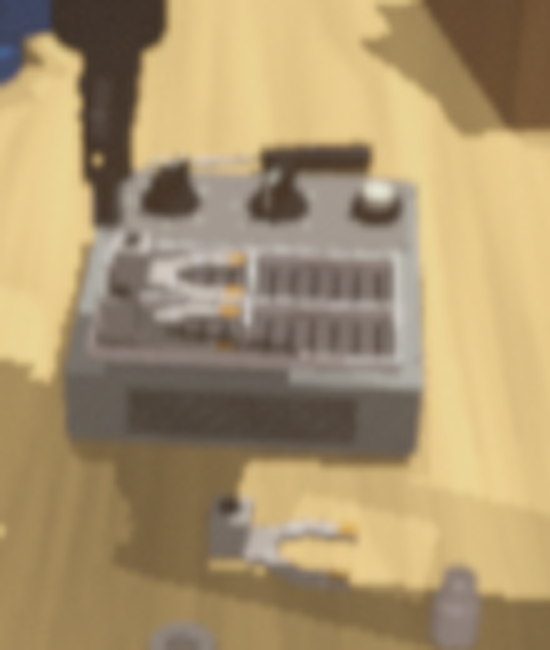

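View pics/t17.png

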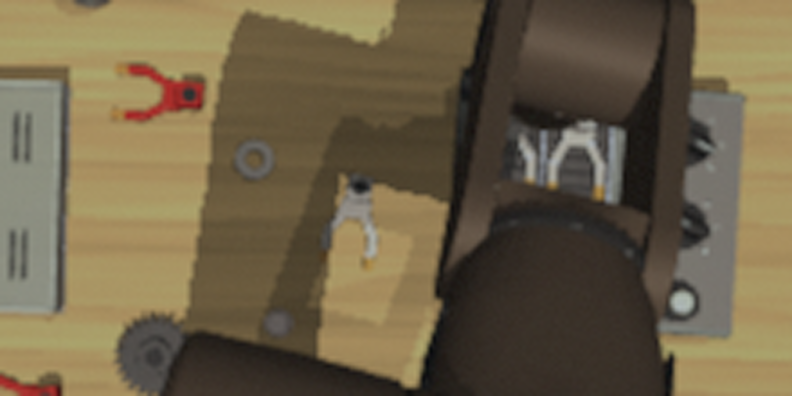

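{"fn": "play_rows", "kwargs": {"rows": [0, 0.1, 2, 2, 4, 0, 6, 0, 0.1, 4, 4, 8, 0, 6, 0, 0.1, 6.3, 6.5, 11, 0, 6, 0, 0.1, 6.3, 9.1, 14.6, 1, 6, 0, 0.1, 6.3, 9.1, 14.6, 4, 6, 0, 0.1, 6.3, 9.1, 14.6, 7, 6, 0, 0.1, 6.3, 9.1, 14.6, 10, 6, 0, 0.1, 6.3, 9.1, 14.6, 11, 6, 0, 0.1, 6.3, 9.1, 14.6, 11, 6, 0, 0.1, 6.3, 9.1, 14.6, 11, 6]}}

```text
time_s: 21.35
eef_pos: [521.1, 38.9, 65.5]
tcp_rot: [0.08, 0.997, -0.001, -0.001]
force: [0.1, 0.5, 0.1]
gripper_width: 60.2
```

```bash
python3 - <<'E'
from h import *
say();print(rel([521,39.3,21],np.radians(80.8)))
g=vision.grab_frame("side");crop(g,290,160,390,250,6,"s18.png")
E
```

```text
t 21.35 pos [521.1  38.9  65.5] yaw_y 80.8 z [-0.001 -0.002 -1.   ] F [0.1 0.5 0.1] g 60.2 q [ 0.02  0.56  2.03 -0.    0.55 -1.39]
[-0.15 -0.05 -0.02  0.01  0.05  4.45]
```

View pics/s18.png

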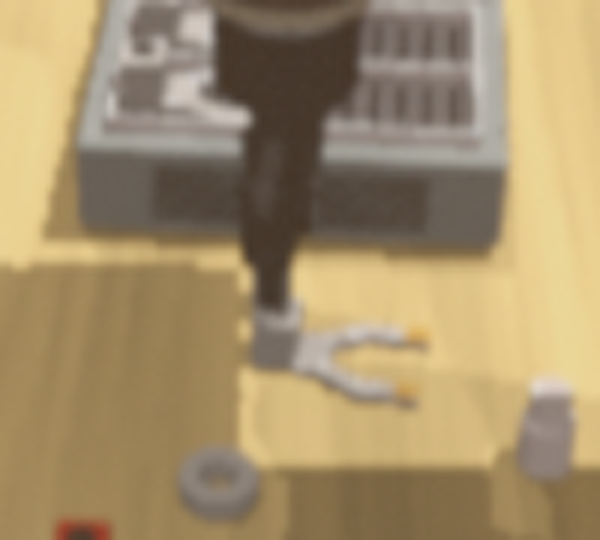

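{"fn": "play_rows", "kwargs": {"rows": [0, 0, 0, 0.1, 0, 1, 6, 0, 0, 0, 0.1, 0, 2.5, 6, 0, 0, 0, 0.1, 0, 3.7, 6, 0, 0, 0, 0.1, 0, 4.3, 6, 0, 0, 0, 0.1, 0, 4.4, 6, 0, 0, 0, 0.1, 0, 4.4, 2, 0, 0, 0, 0.1, 0, 4.4, 2, 0, 0, 0, 0.1, 0, 4.4, 2, 0, 0, 0, 0.1, 0, 4.4, 2, 0, 0, 0, 0.1, 0, 4.4, 2, 0, 0, 0, 0.1, 0, 4.4, 2]}}

```text
time_s: 22.32
eef_pos: [521.5, 38.9, 23.4]
tcp_rot: [0.08, 0.997, -0.001, 0.001]
force: [-2.4, 0.8, 10.1]
gripper_width: 24.4
```

```bash
python3 - <<'E'
from h import *
say()
E
```

```text
t 22.32 pos [521.5  38.9  23.4] yaw_y 80.8 z [ 0.002 -0.002 -1.   ] F [-2.4  0.8 10.1] g 24.4 q [ 0.02  0.64  2.05 -0.01  0.45 -1.39]
```

{"fn": "play_rows", "kwargs": {"rows": [0, 0, 0, 0, 0, -2, 2, 0, 0, 0, 0, 0, -5, 2, 0, 0, 0, 0, 0, -8, 2, 0, 0, 0, 0, 0, -11, 2, 0, 0, 0, 0, 0, -13, 2, 0, 0, 0, 0, 0, -14, 2, 0, 0, 0, 0, 0, -14, 2]}}

```text
time_s: 22.9
eef_pos: [522.5, 39.3, 165.7]
tcp_rot: [0.08, 0.997, -0.001, 0.003]
force: [0.8, -0.2, -1.3]
gripper_width: 24.4
```

```bash
python3 - <<'E'
from h import *
say()
g=vision.grab_frame("side");crop(g,290,130,390,230,6,"s19.png")
f=vision.grab_frame("top");crop(f,270,160,370,260,6,"t19.png")
print(rel([494.1,-105.9,165],np.radians(87.05)))
E
```

```text
t 22.9 pos [522.5  39.3 165.7] yaw_y 80.8 z [ 0.006 -0.002 -1.   ] F [ 0.8 -0.2 -1.3] g 24.4 q [ 0.02  0.4   1.97 -0.    0.77 -1.39]
[ -0.12   0.14  -6.28   0.33 -14.76  -0.18]
```

View pics/s19.png

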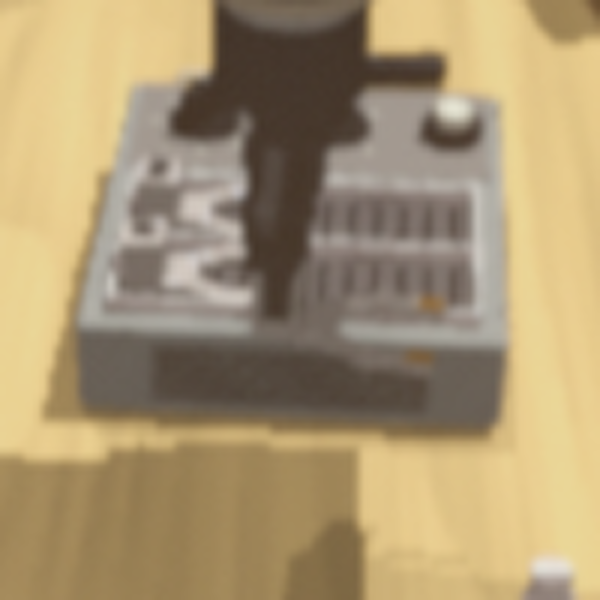

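View pics/t19.png

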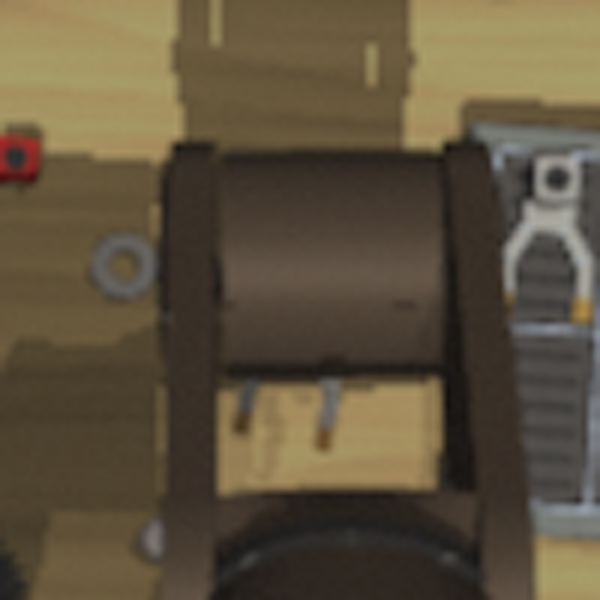

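```bash
python3 - <<'E'
from h import *
def cc(x,y): return [270+(x+.5)/6-.5,160+(y+.5)/6-.5]
a=atz("top",cc(243,424),150);b=atz("top",cc(324,440),150);m=(a+b)/2
v=m-r.state()["eef_pos"];print(m,v,np.linalg.norm(v[:2]),np.degrees(np.arctan2(v[1],v[0])))
E
```

```text
[446.13426261  51.36489179 150.        ] [-74.86578447  12.09411854 -12.91931589] 75.83635926760978 170.82348720710056
```

Offset is fine (≈ hub axis). Carry it to the front left compartment.

{"fn": "play_rows", "kwargs": {"rows": [0, 0, -1, 0, -2, 0, 2, 0, 0, -2, 0, -5, 0, 2, 0, 0, -4, 0, -8, 0, 2, 0, 0, -5, 0.2, -11, 0, 2, 0, 0.1, -6.3, 0.3, -14, 0, 2, 0, 0.1, -6.3, 0.3, -14.8, 0, 2, 0, 0.1, -6.3, 0.3, -14.8, 1, 2, 0, 0.1, -6.3, 0.3, -14.8, 3, 2, 0, 0.1, -6.3, 0.3, -14.8, 4.5, 2, 0, 0.1, -6.3, 0.3, -14.8, 5.5, 2, 0, 0.1, -6.3, 0.3, -14.8, 5.5, 2, 0, 0.1, -6.3, 0.3, -14.8, 5.5, 2]}}

```text
time_s: 24.0
eef_pos: [493.8, -105.7, 107.2]
tcp_rot: [0.025, 1.0, -0.001, -0.001]
force: [-0.4, -0.6, -1.6]
gripper_width: 24.7
```

```bash
python3 - <<'E'
from h import *
say();print(rel([494.3,-105.9,93.5],np.radians(87.05)))
g=vision.grab_frame("side");crop(g,290,110,400,210,6,"s20.png")
E
```

```text
t 24.0 pos [ 493.8 -105.7  107.2] yaw_y 87.1 z [-0.002 -0.001 -1.   ] F [-0.4 -0.6 -1.6] g 24.7 q [-0.27  0.47  2.05 -0.    0.62 -1.79]
[-0.09 -0.1   0.05 -0.05 -0.02  1.37]
```

View pics/s20.png

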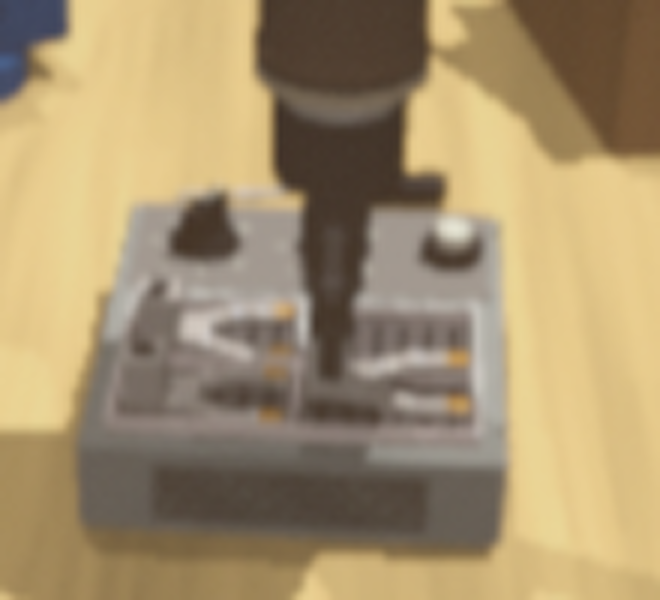

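{"fn": "play_rows", "kwargs": {"rows": [0, 0, 0, 0, 0, 0.4, 2, 0, 0, 0, 0, 0, 0.8, 2, 0, 0, 0, 0, 0, 1.1, 2, 0, 0, 0, 0, 0, 1.3, 2, 0, 0, 0, 0, 0, 1.4, 2, 0, 0, 0, 0, 0, 1.4, 2]}}

```text
time_s: 24.55
eef_pos: [494.3, -106.0, 93.8]
tcp_rot: [0.025, 1.0, -0.001, -0.0]
force: [0.1, -0.1, -1.6]
gripper_width: 24.4
```

```bash
python3 - <<'E'
from h import *
say()
g=vision.grab_frame("side");crop(g,290,110,400,210,6,"s21.png")
E
```

```text
t 24.55 pos [ 494.3 -106.    93.8] yaw_y 87.1 z [-0.001 -0.002 -1.   ] F [ 0.1 -0.1 -1.6] g 24.4 q [-0.27  0.5   2.06 -0.    0.59 -1.79]
```

View pics/s21.png

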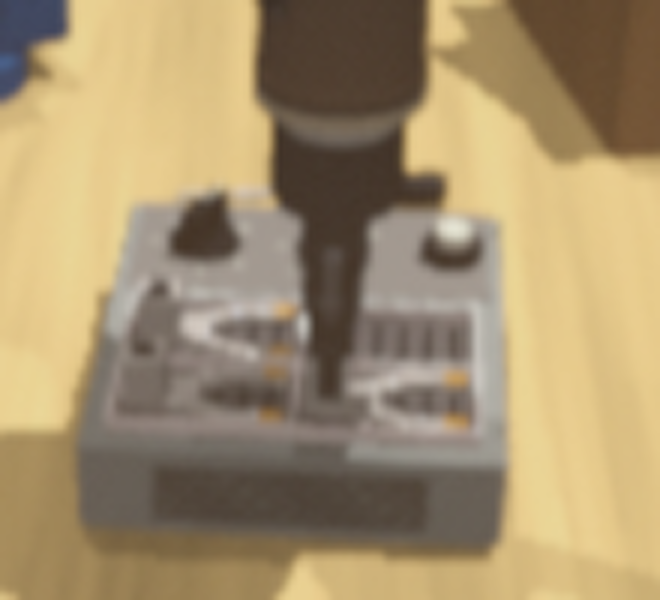

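{"fn": "play_rows", "kwargs": {"rows": [0, 0, 0, 0, 0, 0.1, 2, 0, 0, 0, 0, 0, 0.2, 2, 0, 0, 0, 0, 0, 0.2, 2, 0, 0, 0, 0, 0, 0.2, 3.6, 0, 0, 0, 0, 0, 0.1, 3.6, 0, 0, 0, 0, 0, 0, 3.6, 0, 0, 0, 0, 0, 0, 3.6, 0, 0, 0, 0, 0, -2, 3.6, 0, 0, 0, 0, 0, -5, 3.6, 0, 0, 0, 0, 0, -9, 8.5, 0, 0, 0, 0, 0, -13, 8.5, 0, 0, 0, 0, 0, -13, 8.5]}}

```text
time_s: 25.6
eef_pos: [497.6, -106.6, 230.5]
tcp_rot: [0.025, 1.0, -0.002, 0.004]
force: [1.4, -0.0, 1.2]
gripper_width: 71.1
```

```bash
python3 - <<'E'
from h import *
say();print(rel([508,429,230],np.radians(90)))
E
```

```text
t 25.6 pos [ 497.6 -106.6  230.5] yaw_y 87.1 z [ 0.008 -0.004 -1.   ] F [ 1.4 -0.   1.2] g 71.1 q [-0.27  0.29  1.94 -0.    0.9  -1.79]
[-0.24  0.49 -2.9   1.67 53.54 -0.18]
```

{"fn": "play_rows", "kwargs": {"rows": [0, 0, -1, 0.2, 4, 0, 8.5, 0, 0, -1, 0.4, 8, 0, 8.5, 0, 0, -1, 0.6, 12, 0, 8.5, 0, 0, -1, 0.8, 16, 0, 8.5, 0, 0, -1, 1, 20, 0, 8.5, 0, 0, -2, 1.2, 24, 0, 8.5, 0, 0, -2, 1.4, 28, 0, 8.5, 0, 0, -2, 1.6, 32, 0, 8.5, 0, 0, -2, 1.6, 36, 0, 8.5, 0, 0, -2.9, 1.7, 40, 0, 8.5, 0, 0.4, -2.9, 1.7, 44, 0, 8.5, 0, 0.4, -2.9, 1.7, 48, 0, 8.5, 0, 0.4, -2.9, 1.7, 51, 0, 8.5, 0, 0.4, -2.9, 1.7, 53.5, 0, 8.5, 0, 0.4, -2.9, 1.7, 53.5, 0, 8.5]}}

```text
time_s: 26.85
eef_pos: [507.4, 433.2, 227.6]
tcp_rot: [-0.001, 1.0, -0.001, 0.001]
force: [-0.7, -0.5, 0.2]
gripper_width: 84.9
```

```bash
python3 - <<'E'
from h import *
say();print(rel([508,429,81],np.radians(90)))
f=vision.grab_frame("top");cv2.imwrite("pics/top22.png",f[:,:,::-1]);crop(f,335,170,435,260,6,"t22.png")
g=vision.grab_frame("side");cv2.imwrite("pics/side22.png",g[:,:,::-1])
E
```

```text
t 26.85 pos [507.4 433.2 227.6] yaw_y 90.1 z [ 0.002 -0.003 -1.   ] F [-0.7 -0.5  0.2] g 84.9 q [ 0.66  0.52  1.57 -0.    1.06 -0.91]
[-0.15  0.1   0.15 -0.03 -0.38 14.66]
```

View pics/t22.png

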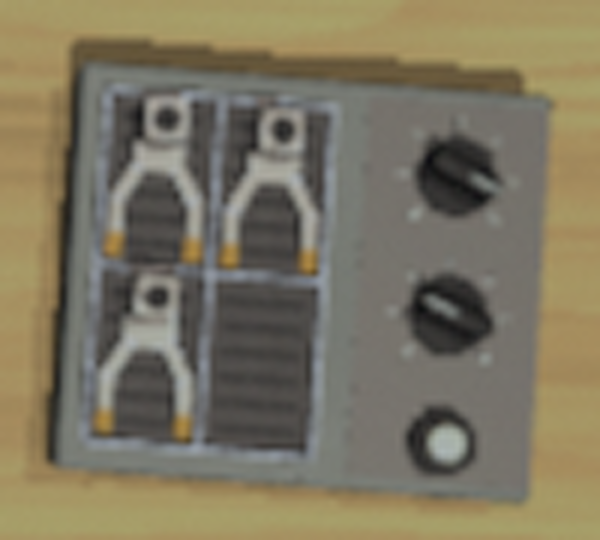

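View pics/side22.png

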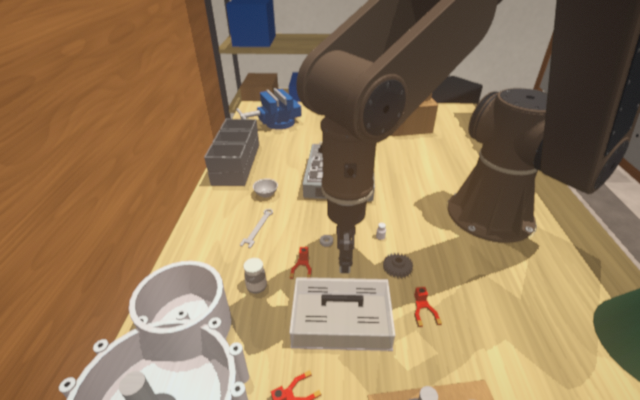

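View pics/top22.png

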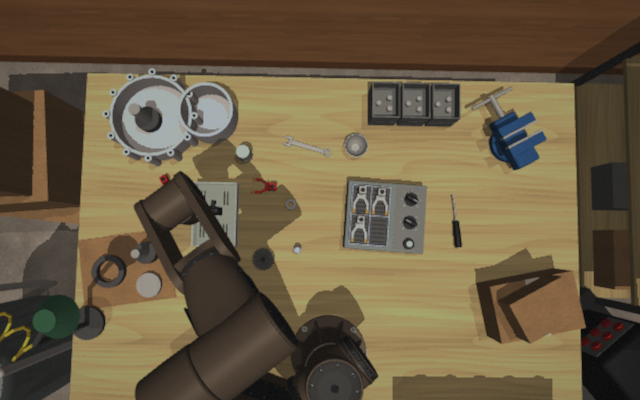

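{"fn": "play_rows", "kwargs": {"rows": [0, 0, 0, 0, -0.4, 3, 8.5, 0, 0, 0, 0, -0.4, 7, 8.5, 0, 0, 0, 0, -0.4, 11, 8.5, 0, 0, 0, 0, -0.4, 13, 8.5, 0, 0, 0, 0, -0.4, 14, 8.5, 0, 0, 0, 0, -0.4, 14.4, 8.5, 0, 0, 0, 0, -0.4, 14.5, 8.5, 0, 0, 0, 0, -0.4, 14.5, 8.5]}}

```text
time_s: 27.62
eef_pos: [508.2, 424.7, 83.9]
tcp_rot: [-0.001, 1.0, -0.002, 0.001]
force: [-0.0, -0.6, 0.5]
gripper_width: 84.9
```

```bash
python3 - <<'E'
from h import *
say();print(rel([507.3,428.6,82],np.radians(90)))
g=vision.grab_frame("side");crop(g,280,200,410,300,6,"s23.png")
E
```

```text
t 27.62 pos [508.2 424.7  83.9] yaw_y 90.1 z [ 0.002 -0.004 -1.   ] F [-0.  -0.6  0.5] g 84.9 q [ 0.65  0.67  1.69 -0.01  0.78 -0.91]
[-0.21  0.12  0.07  0.09  0.39  0.19]
```

View pics/s23.png

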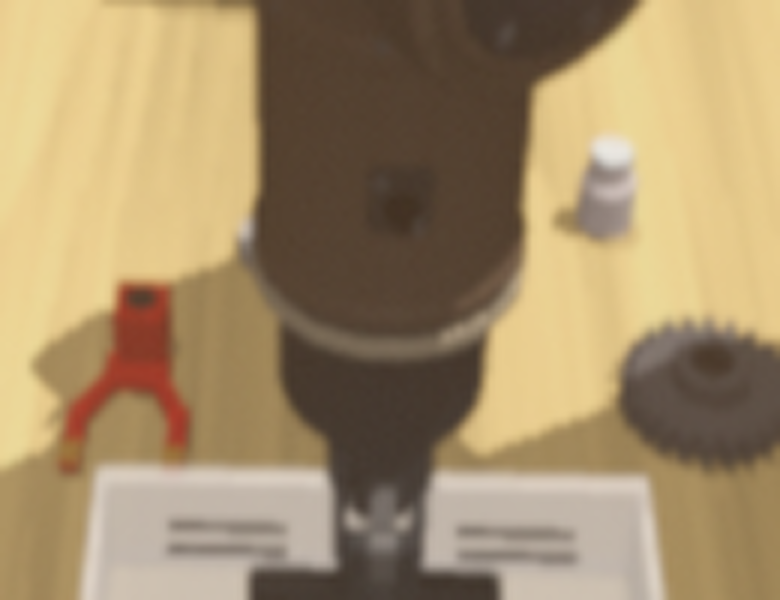

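{"fn": "play_rows", "kwargs": {"rows": [0, 0, 0, 0.1, 0.4, 0.1, 8.5, 0, 0, 0, 0.1, 0.4, 0.1, 8.5, 0, 0, 0, 0.1, 0.4, 0.1, 1, 0, 0, 0, 0.1, 0.4, 0.1, 1, 0, 0, 0, 0.1, 0.4, 0.1, 1, 0, 0, 0, 0.1, 0.4, 0.1, 1, 0, 0, 0, 0.1, 0.4, 0.1, 1, 0, 0, 0, 0.1, 0.4, 0.1, 1, 0, 0, 0, 0.1, 0.4, 0.1, 1, 0, 0, 0, 0.1, 0.4, 0.1, 1, 0, 0, 0, 0.1, 0.4, 0.1, 1, 0, 0, 0, 0.1, 0.4, 0.1, 1], "force": 80}}

```text
time_s: 28.67
eef_pos: [507.2, 428.9, 83.4]
tcp_rot: [-0.001, 1.0, -0.002, 0.001]
force: [-1.6, -1.1, 6.7]
gripper_width: 11.8
```

```bash
python3 - <<'E'
from h import *
say()
E
```

```text
t 28.67 pos [507.2 428.9  83.4] yaw_y 90.1 z [ 0.003 -0.003 -1.   ] F [-1.6 -1.1  6.7] g 11.8 q [ 0.66  0.68  1.68 -0.01  0.78 -0.91]
```

{"fn": "play_rows", "kwargs": {"rows": [0, 0, 0, 0, 0, -1, 1, 0, 0, 0, 0, 0, -3, 1, 0, 0, 0, 0, 0, -6, 1, 0, 0, 0, 0, 0, -9, 1, 0, 0, 0, 0, 0, -12, 1, 0, 0, 0, 0, 0, -15, 1, 0, 0, 0, 0, 0, -16.5, 1, 0, 0, 0, 0, 0, -16.5, 1, 0, 0, 0, 0, 0, -16.5, 1]}}

```text
time_s: 29.42
eef_pos: [506.8, 429.5, 248.8]
tcp_rot: [-0.001, 1.0, -0.001, 0.002]
force: [-0.7, -0.9, -6.1]
gripper_width: 12.6
```

```bash
python3 - <<'E'
from h import *
say();print(rel([511.5,-141.4,245],np.radians(87.0)))
g=vision.grab_frame("side");cv2.imwrite("pics/side24.png",g[:,:,::-1])
crop(g,260,200,420,320,5,"s24.png")
E
```

```text
t 29.42 pos [506.8 429.5 248.8] yaw_y 90.1 z [ 0.003 -0.003 -1.   ] F [-0.7 -0.9 -6.1] g 12.6 q [ 0.66  0.49  1.55 -0.    1.09 -0.91]
[ -0.15   0.19   3.07  -0.4  -57.08   0.54]
```

View pics/s24.png

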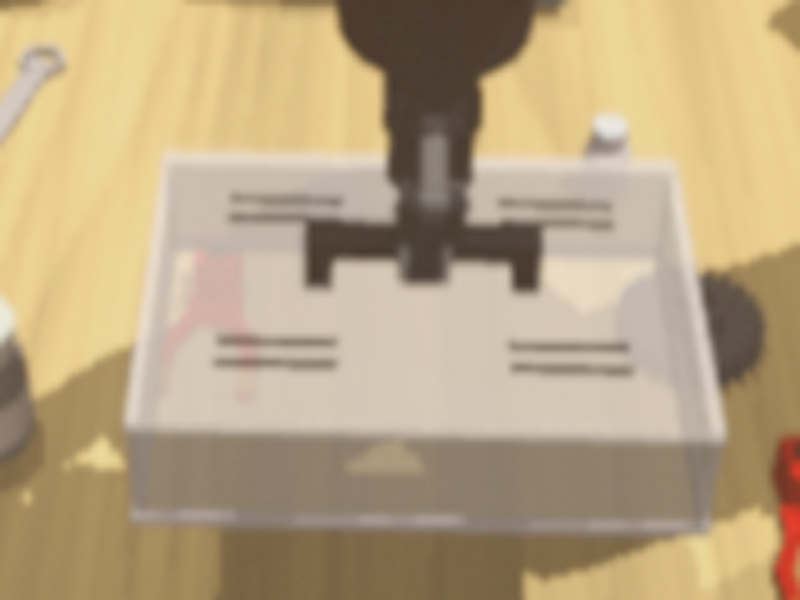

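{"fn": "play_rows", "kwargs": {"rows": [0, 0, 0.3, 0, -2, 0, 1, 0, 0, 0.5, 0, -5, 0, 1, 0, 0, 0.5, 0, -8.5, 0, 1, 0, 0, 1, 0, -12, 0, 1, 0, 0, 1, 0, -15.5, 0, 1, 0, 0, 1, 0, -19, 0, 1, 0, 0, 1, -0.2, -22.5, 0, 1, 0, 0, 2, -0.2, -26, 0, 1, 0, 0, 2, -0.2, -29.5, 0, 1, 0, 0, 2, -0.2, -33, 0, 1, 0, 0, 2, -0.2, -36.5, 0, 1, 0, 0, 2, -0.2, -40, 0, 1, 0, 0.2, 3.1, -0.3, -43.5, 0, 1, 0, 0.2, 3.1, -0.4, -47, 0, 1, 0, 0.2, 3.1, -0.4, -50.5, 0, 1, 0, 0.2, 3.1, -0.4, -53.5, 0, 1, 0, 0.2, 3.1, -0.4, -56, 0, 1, 0, 0.2, 3.1, -0.4, -57.1, 0, 1, 0, 0.2, 3.1, -0.4, -57.1, 0, 1, 0, 0.2, 3.1, -0.4, -57.1, 0, 1]}}

```text
time_s: 31.13
eef_pos: [510.1, -141.9, 248.4]
tcp_rot: [0.027, 1.0, -0.002, -0.002]
force: [1.2, 0.1, -4.2]
gripper_width: 12.4
```

```bash
python3 - <<'E'
from h import *
say();print(rel([511.3,-141.4,153.4],np.radians(87.0)))
g=vision.grab_frame("side");crop(g,280,90,400,210,6,"s25.png")
E
```

```text
t 31.13 pos [ 510.1 -141.9  248.4] yaw_y 86.9 z [-0.004 -0.003 -1.   ] F [ 1.2  0.1 -4.2] g 12.4 q [-0.33  0.31  1.86 -0.01  0.98 -1.84]
[-0.19 -0.24 -0.11 -0.16  0.09  9.5 ]
```

View pics/s25.png

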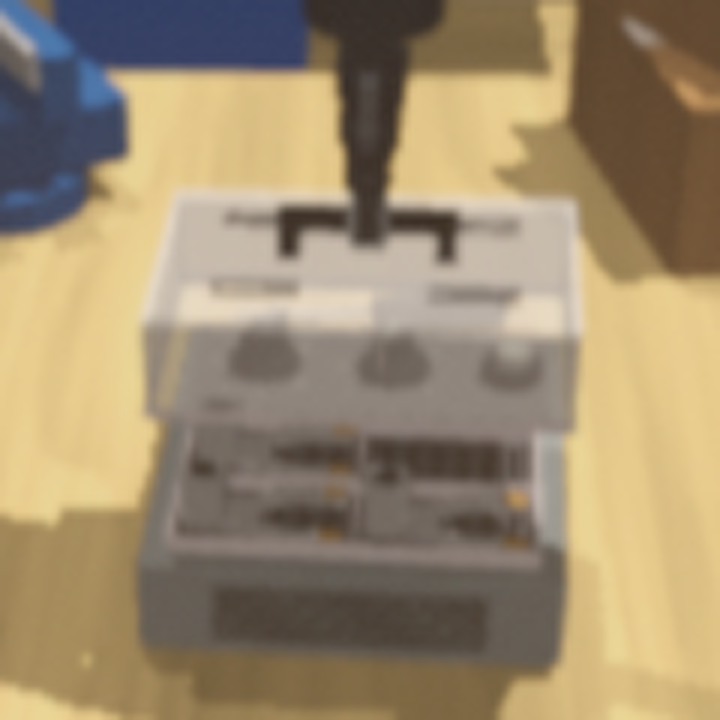

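Descend to about 15 mm above seating.

{"fn": "play_rows", "kwargs": {"rows": [0, -0.2, 0, -0.2, 0.1, 1.5, 1, 0, -0.2, 0, -0.2, 0.1, 3.5, 1, 0, -0.2, 0, -0.2, 0.1, 5.5, 1, 0, -0.2, 0, -0.2, 0.1, 7, 1, 0, -0.2, 0, -0.2, 0.1, 7.6, 1, 0, -0.2, 0, -0.2, 0.1, 8, 1, 0, -0.2, 0, -0.2, 0.1, 8, 1, 0, -0.2, 0, -0.2, 0.1, 8, 1]}}

```text
time_s: 31.85
eef_pos: [512.4, -140.3, 169.2]
tcp_rot: [0.026, 1.0, -0.002, 0.0]
force: [0.0, 0.0, -5.2]
gripper_width: 12.4
```

```bash
python3 - <<'E'
from h import *
say();print(rel([511.3,-141.4,153.4],np.radians(87.0)))
g=vision.grab_frame("side");crop(g,280,90,400,210,6,"s26.png")
E
```

```text
t 31.85 pos [ 512.4 -140.3  169.2] yaw_y 87.0 z [-0.    -0.003 -1.   ] F [ 0.   0.  -5.2] g 12.4 q [-0.32  0.41  1.94 -0.    0.79 -1.84]
[-0.19  0.01 -0.02  0.1  -0.11  1.58]
```

View pics/s26.png

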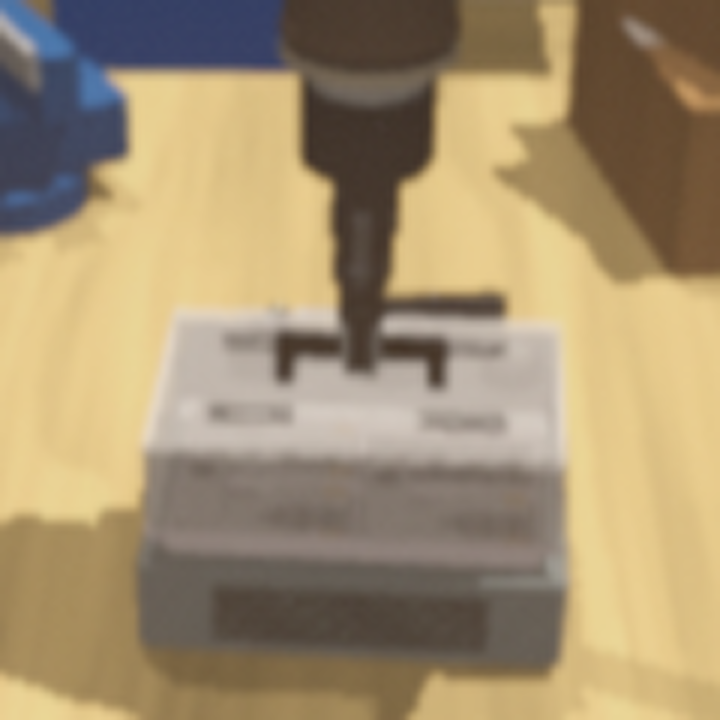

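{"fn": "play_rows", "kwargs": {"rows": [0, 0, 0, 0.1, -0.1, 0.4, 1, 0, 0, 0, 0.1, -0.1, 0.7, 1, 0, 0, 0, 0.1, -0.1, 1, 1, 0, 0, 0, 0.1, -0.1, 1.2, 1, 0, 0, 0, 0.1, -0.1, 1.4, 1, 0, 0, 0, 0.1, -0.1, 1.5, 1, 0, 0, 0, 0.1, -0.1, 1.6, 1, 0, 0, 0, 0.1, -0.1, 1.6, 1]}}

```text
time_s: 32.57
eef_pos: [511.5, -141.5, 153.5]
tcp_rot: [0.027, 1.0, -0.002, 0.0]
force: [-0.4, -0.7, -3.8]
gripper_width: 12.2
```

```bash
python3 - <<'E'
from h import *
say()
g=vision.grab_frame("side");crop(g,280,90,400,210,6,"s27.png")
E
```

```text
t 32.57 pos [ 511.5 -141.5  153.5] yaw_y 87.0 z [ 0.001 -0.004 -1.   ] F [-0.4 -0.7 -3.8] g 12.2 q [-0.32  0.43  1.96 -0.    0.75 -1.84]
```

View pics/s27.png

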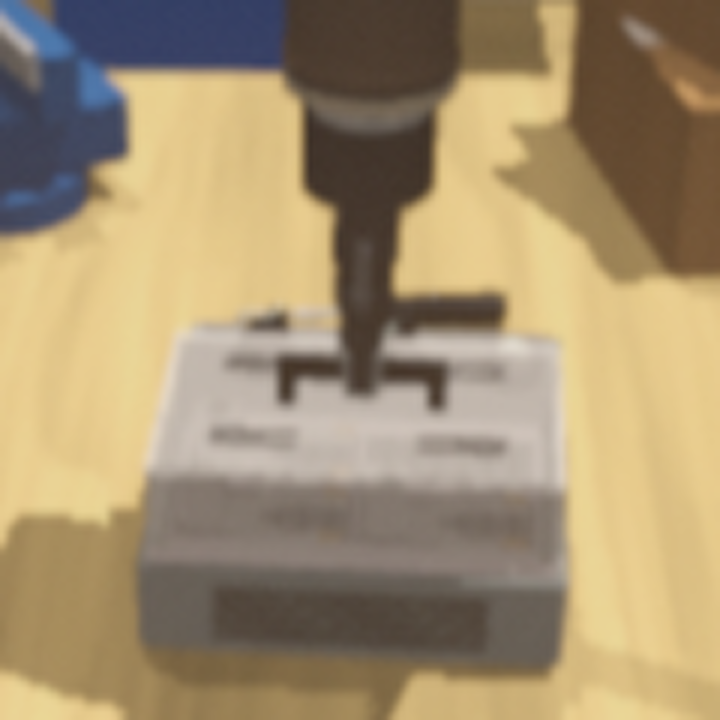

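{"fn": "play_rows", "kwargs": {"rows": [0, 0, 0, 0, 0, 0.1, 1, 0, 0, 0, 0, 0, 0.2, 1, 0, 0, 0, 0, 0, 0.2, 1, 0, 0, 0, 0, 0, 0.2, 8.5, 0, 0, 0, 0, 0, 0.1, 8.5, 0, 0, 0, 0, 0, 0, 8.5, 0, 0, 0, 0, 0, 0, 8.5, 0, 0, 0, 0, 0, 0, 8.5, 0, 0, 0, 0, 0, 0, 8.5, 0, 0, 0, 0, 0, -3, 8.5, 0, 0, 0, 0, 0, -7, 8.5, 0, 0, 0, 0, 0, -11, 8.5, 0, 0, 0, 0, 0, -11, 8.5]}}

```text
time_s: 33.7
eef_pos: [514.5, -142.1, 270.3]
tcp_rot: [0.026, 1.0, -0.003, 0.005]
force: [1.9, -0.2, 1.0]
gripper_width: 84.7
```

```bash
python3 - <<'E'
from h import *
say()
g=vision.grab_frame("side");crop(g,280,90,400,210,6,"s28.png")
# knob axis world
p=np.array([507.3,-199.5]);t=np.radians(-2.95)
R=np.array([[np.cos(t),-np.sin(t)],[np.sin(t),np.cos(t)]])
# anchor: rack centre 510.8,-141.3 at dryer (0,58.3..60)
for n,x,u in(("therm",70,(457,176)),("timer",-15,(450,314)),("start",-92,(446,443))):
    uv=[335+(u[0]+.5)/6-.5,170+(u[1]+.5)/6-.5]
    print(n,(p+R@[x,-88]).round(1),(np.array([510.8,-141.3])+R@[x,-148]).round(1),atz("top",uv,90 if n!="start" else 92).round(1))
E
```

```text
t 33.7 pos [ 514.5 -142.1  270.3] yaw_y 87.0 z [ 0.009 -0.007 -1.   ] F [ 1.9 -0.2  1. ] g 84.7 q [-0.32  0.28  1.84 -0.    1.01 -1.84]
therm [ 572.7 -291. ] [ 573.1 -292.7] [ 571. -289.   90.]
timer [ 487.8 -286.6] [ 488.2 -288.3] [ 487.5 -284.9   90. ]
start [ 410.9 -282.6] [ 411.3 -284.4] [ 410.  -282.2   92. ]
```

View pics/s28.png

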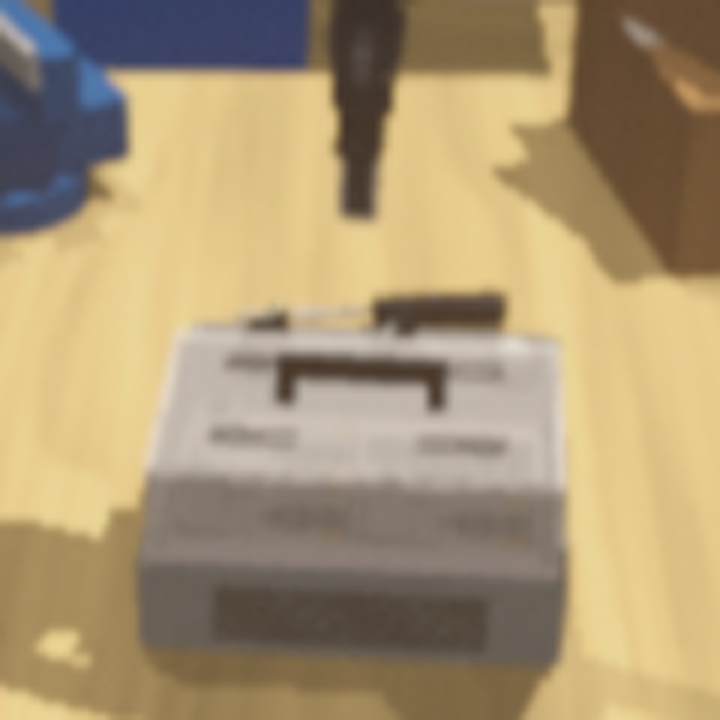

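```bash
python3 - <<'E'
from h import *
f=cv2.imread("pics/top22.png")[:,:,::-1]
crop(f,396,190,424,236,13,"kn.png")
print(rel([572.5,-290.8,200],np.radians(-14)))
E
```

```text
[ -0.55   0.14 -79.03  -6.63 -14.53   6.86]
```

View pics/kn.png

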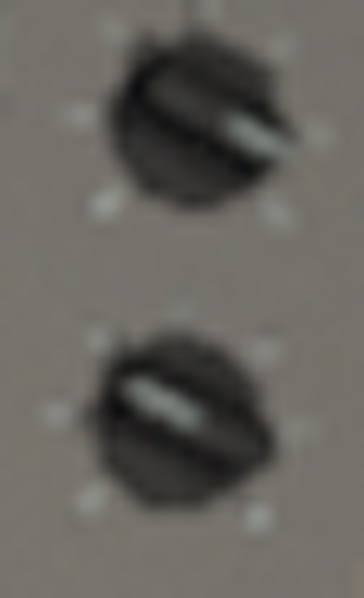

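{"fn": "play_rows", "kwargs": {"rows": [0, 0, 7, -1, -2, 0, 8.5, 0, 0, 14, -2, -4, 0, 8.5, 0, 0, 21, -3, -7, 0, 8.5, 0, 0, 28, -4, -10, 0, 8.5, 0, 0, 35, -5, -12, 0, 6, 0, 0, 42, -6, -14, 0, 6, 0, 0, 49, -6.6, -14.5, 0, 4.5, 0, 0, 56, -6.6, -14.5, 1, 4.5, 0, 0, 63, -6.6, -14.5, 2, 4.5, 0, 0, 70, -6.6, -14.5, 3, 4.5, 0, 0, 77, -6.6, -14.5, 4, 4.5, 0, 0, 84, -6.6, -14.5, 5, 4.5, 0, 0, 91, -6.6, -14.5, 6, 4.5, 0, 0, 98, -6.6, -14.5, 7, 4.5, 0, 0, 105, -6.6, -14.5, 8, 4.5, 0, 0, 111, -6.6, -14.5, 9, 4.5, 0, 0, 113, -6.6, -14.5, 10, 4.5, 0, 0, 113, -6.6, -14.5, 11, 4.5, 0, 0, 113, -6.6, -14.5, 11, 4.5, 0, 0, 113, -6.6, -14.5, 11, 4.5]}}

```text
time_s: 35.42
eef_pos: [572.0, -290.4, 157.6]
tcp_rot: [0.848, 0.53, 0.001, 0.004]
force: [0.1, 0.8, -0.3]
gripper_width: 45.3
```

```bash
python3 - <<'E'
from h import *
say();print(rel([572.5,-290.8,94],np.radians(-26)))
g=vision.grab_frame("side");crop(g,280,70,400,190,6,"s30.png")
f=vision.grab_frame("top");crop(f,335,170,435,260,6,"t30.png")
E
```

```text
t 35.42 pos [ 572.  -290.4  157.6] yaw_y -25.9 z [ 0.005 -0.005 -1.   ] F [ 0.1  0.8 -0.3] g 45.3 q [-0.52  0.55  1.7  -0.    0.88 -0.06]
[0.41 0.11 0.07 0.   0.02 6.36]
```

View pics/s30.png

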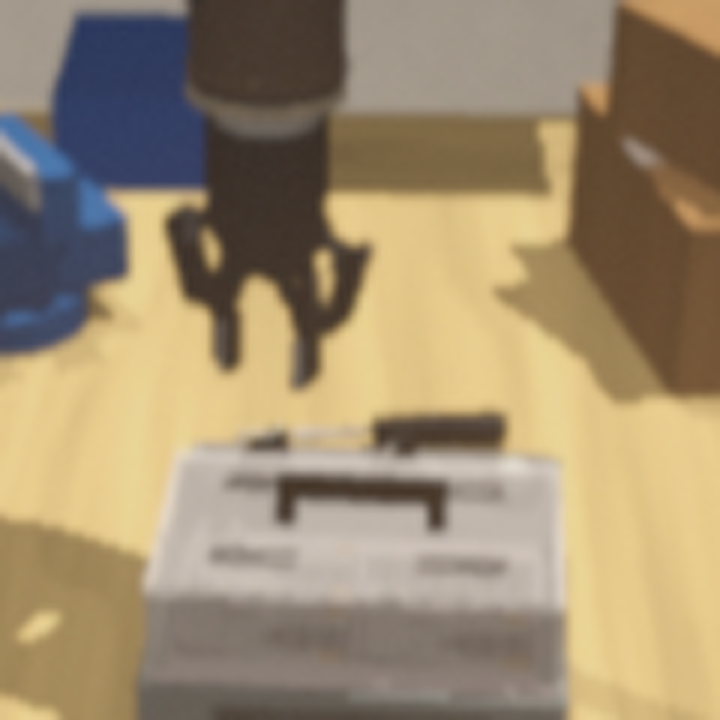

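View pics/t30.png

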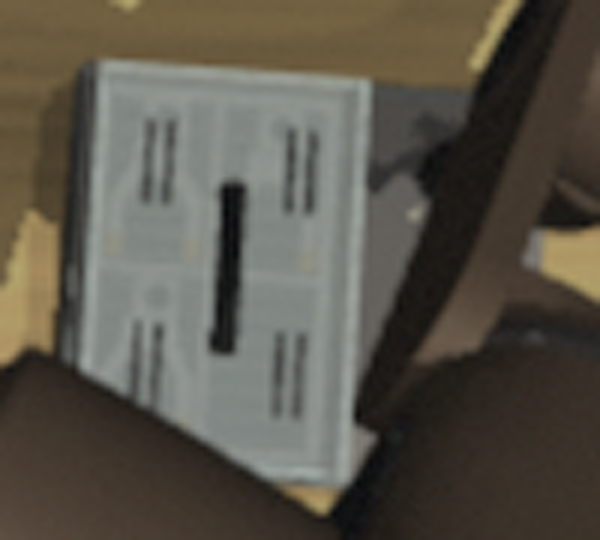

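{"fn": "play_rows", "kwargs": {"rows": [0.4, 0, 0, 0, 0, 1.5, 4.5, 0.4, 0, 0, 0, 0, 3, 4.5, 0.4, 0, 0, 0, 0, 4.5, 4.5, 0.4, 0, 0, 0, 0, 5.3, 4.5, 0.4, 0, 0, 0, 0, 5.8, 4.5, 0.4, 0, 0, 0, 0, 6.2, 4.5, 0.4, 0, 0, 0, 0, 6.3, 4.5, 0.4, 0, 0, 0, 0, 6.3, 4.5]}}

```text
time_s: 36.18
eef_pos: [573.3, -291.2, 95.9]
tcp_rot: [0.848, 0.53, -0.0, 0.002]
force: [-0.3, -0.3, 0.3]
gripper_width: 45.0
```

```bash
python3 - <<'E'
from h import *
say();print(rel([572.5,-290.8,94],np.radians(-26)))
E
```

```text
t 36.18 pos [ 573.3 -291.2   95.9] yaw_y -26.0 z [ 0.001 -0.003 -1.   ] F [-0.3 -0.3  0.3] g 45.0 q [-0.52  0.64  1.73 -0.    0.77 -0.06]
[ 0.14  0.12  0.04  0.   -0.09  0.19]
```

Close gently (20 N).

{"fn": "play_rows", "kwargs": {"rows": [0, 0, 0, 0, 0, 0.2, 3, 0, 0, 0, 0, 0, 0.2, 2, 0, 0, 0, 0, 0, 0.2, 1, 0, 0, 0, 0, 0, 0.2, 1, 0, 0, 0, 0, 0, 0.2, 1, 0, 0, 0, 0, 0, 0.2, 1, 0, 0, 0, 0, 0, 0.2, 1, 0, 0, 0, 0, 0, 0.2, 1], "force": 25}}

```text
time_s: 36.85
eef_pos: [573.6, -291.5, 94.4]
tcp_rot: [0.848, 0.53, -0.0, 0.002]
force: [0.2, -0.4, 6.1]
gripper_width: 13.9
```

```bash
python3 - <<'E'
from h import *
say();print(r.state()["wrist_torque"])
g=vision.grab_frame("side");crop(g,280,70,400,190,6,"s31.png")
E
```

```text
t 36.85 pos [ 573.6 -291.5   94.4] yaw_y -26.0 z [ 0.002 -0.003 -1.   ] F [ 0.2 -0.4  6.1] g 13.9 q [-0.52  0.64  1.73 -0.    0.77 -0.06]
[-0.04757876  0.01141044 -0.02493483]
```

View pics/s31.png

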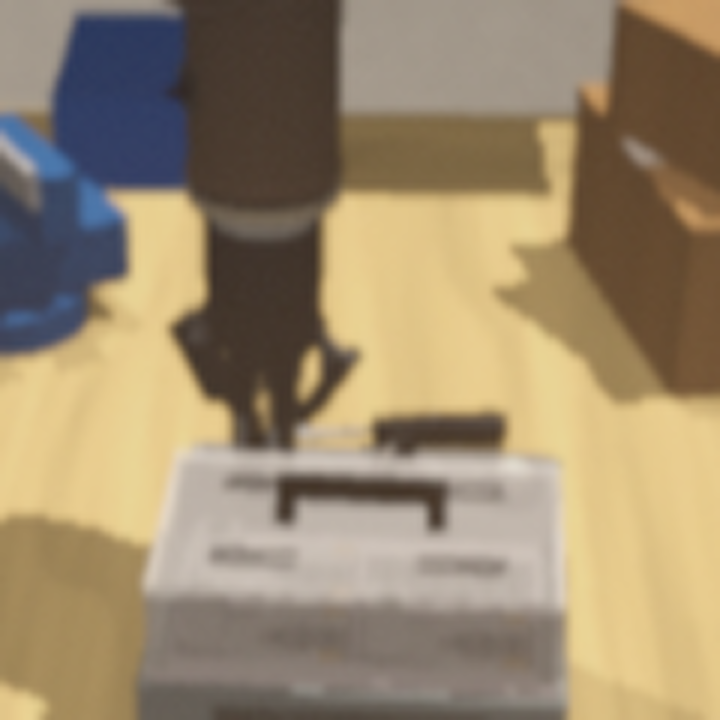

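{"fn": "play_rows", "kwargs": {"rows": [0, 0, -3, 0, 0, 0, 1, 0, 0, -9, 0, 0, 0, 1, 0, 0, -15, 0, 0, 0, 1, 0, 0, -21, 0, 0, 0, 1, 0, 0, -27, 0, 0, 0, 1, 0, 0, -33, 0, 0, 0, 1, 0, 0, -39, 0, 0, 0, 1, 0, 0, -45, 0, 0, 0, 1, 0, 0, -51, 0, 0, 0, 1, 0, 0, -57, 0, 0, 0, 1, 0, 0, -63, 0, 0, 0, 1, 0, 0, -69, 0, 0, 0, 1, 0, 0, -75, 0, 0, 0, 1, 0, 0, -80, 0, 0, 0, 1, 0, 0, -80, 0, 0, 0, 1]}}

```text
time_s: 38.15
eef_pos: [572.8, -291.7, 94.4]
tcp_rot: [0.306, 0.952, -0.002, 0.001]
force: [-6.8, -3.3, 5.2]
gripper_width: 13.4
```

```bash
python3 - <<'E'
from h import *
say();print(r.state()["wrist_torque"]);print(rel([572.9,-291,94.4],np.radians(132.05)))
E
```

```text
t 38.15 pos [ 572.8 -291.7   94.4] yaw_y 54.4 z [ 0.001 -0.003 -1.   ] F [-6.8 -3.3  5.2] g 13.4 q [-0.52  0.64  1.74 -0.    0.77 -1.46]
[-0.49237557  0.98566043  0.02714962]
[-2.100e-01  3.000e-02 -7.765e+01  3.000e-02  6.000e-02 -0.000e+00]
```

{"fn": "play_rows", "kwargs": {"rows": [0, 0, -4, 0, 0, 0, 1, 0, 0, -10, 0, 0, 0, 1, 0, 0, -16, 0, 0, 0, 1, 0, 0, -22, 0, 0, 0, 1, 0, 0, -28, 0, 0, 0, 1, 0, 0, -34, 0, 0, 0, 1, 0, 0, -40, 0, 0, 0, 1, 0, 0, -46, 0, 0, 0, 1, 0, 0, -52, 0, 0, 0, 1, 0, 0, -58, 0, 0, 0, 1, 0, 0, -64, 0, 0, 0, 1, 0, 0, -70, 0, 0, 0, 1, 0, 0, -75, 0, 0, 0, 1, 0, 0, -77.6, 0, 0, 0, 1, 0, 0, -77.6, 0, 0, 0, 1, 0, 0, -77.6, 0, 0, 0, 1]}}

```text
time_s: 39.48
eef_pos: [572.7, -292.5, 94.4]
tcp_rot: [-0.359, 0.933, -0.002, -0.0]
force: [-0.6, -8.0, -0.2]
gripper_width: 13.3
```

```bash
python3 - <<'E'
from h import *
say();print(r.state()["wrist_torque"]);print(rel([572.9,-291,94.4],np.radians(132.05)))
E
```

```text
t 39.48 pos [ 572.7 -292.5   94.4] yaw_y 132.0 z [ 0.001 -0.004 -1.   ] F [-0.6 -8.  -0.2] g 13.3 q [-0.52  0.64  1.73 -0.    0.77 -2.82]
[-1.23785243  0.2300028   0.06508523]
[-0.22 -0.14 -0.02 -0.12  0.1   0.  ]
```

{"fn": "play_rows", "kwargs": {"rows": [0, 0, 0, 0, 0, 0, 2, 0, 0, 0, 0, 0, 0, 3, 0, 0, 0, 0, 0, 0, 4.5, 0, 0, 0, 0, 0, 0, 4.5, 0, 0, 0, 0, 0, 0, 4.5, 0, 0, 0, 0, 0, -2, 4.5, 0, 0, 0, 0, 0, -5, 4.5, 0, 0, 0, 0, 0, -8, 4.5, 0, 0, 0, 0, 0, -8, 4.5]}}

```text
time_s: 40.23
eef_pos: [575.1, -293.4, 180.0]
tcp_rot: [-0.359, 0.933, -0.005, 0.002]
force: [1.1, -0.5, 0.7]
gripper_width: 44.9
```

```bash
python3 - <<'E'
from h import *
say();print(rel([487.6,-286.5,150],None))
f=vision.grab_frame("top");crop(f,335,170,435,260,6,"t32.png")
E
```

```text
t 40.23 pos [ 575.1 -293.4  180. ] yaw_y 132.0 z [ 0.007 -0.008 -1.   ] F [ 1.1 -0.5  0.7] g 44.9 q [-0.52  0.53  1.68 -0.    0.92 -2.82]
[0.   0.   0.   6.03 6.41 2.93]
```

View pics/t32.png

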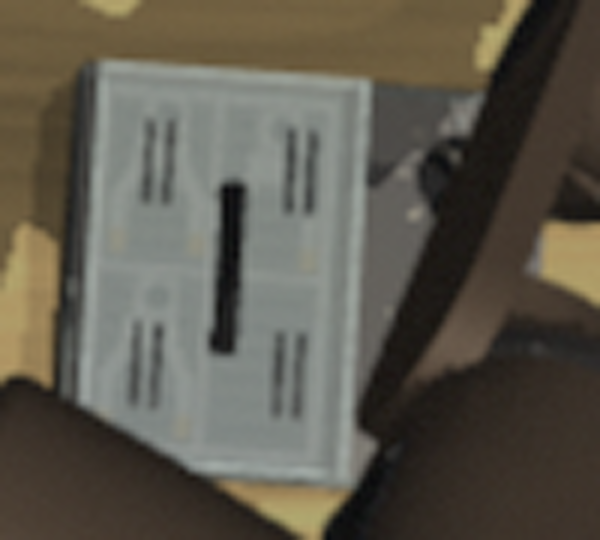

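Move over the timer while unwinding the wrist to jaw yaw −27.5°.

{"fn": "play_rows", "kwargs": {"rows": [0, 0, 7, 1, 1, 0, 4.5, 0, 0, 14, 2, 2, 0, 4.5, 0, 0, 21, 3, 3, 0, 4.5, 0, 0, 28, 4, 4, 0, 4.5, 0, 0, 35, 5, 5.4, 0, 4.5, 0, 0, 42, 6, 6.4, 0, 4.5, 0, 0, 49, 6, 6.4, 0, 4.5, 0, 0, 56, 6, 6.4, 0, 4.5, 0, 0, 63, 6, 6.4, 0, 4.5, 0, 0, 70, 6, 6.4, 0, 4.5, 0, 0, 77, 6, 6.4, 0, 4.5, 0, 0, 84, 6, 6.4, 0, 4.5, 0, 0, 91, 6, 6.4, 0, 4.5, 0, 0, 98, 6, 6.4, 0, 4.5, 0, 0, 105, 6, 6.4, 0, 4.5, 0, 0, 112, 6, 6.4, 0, 4.5, 0, 0, 119, 6, 6.4, 0, 4.5, 0, 0, 126, 6, 6.4, 1, 4.5, 0, 0, 133, 6, 6.4, 2, 4.5]}}

```text
time_s: 41.87
eef_pos: [487.0, -285.7, 156.5]
tcp_rot: [0.715, 0.699, -0.0, 0.005]
force: [0.2, -0.6, -0.5]
gripper_width: 44.8
```

```bash
python3 - <<'E'
from h import *
say();print(rel([487.6,-286.5,95],np.radians(-27.5)))
E
```

```text
t 41.87 pos [ 487.  -285.7  156.5] yaw_y -1.3 z [ 0.006 -0.007 -1.   ] F [ 0.2 -0.6 -0.5] g 44.8 q [-0.58  0.46  1.88 -0.    0.79 -0.56]
[ 0.42  0.32 26.19 -0.04  0.03  6.15]
```

{"fn": "play_rows", "kwargs": {"rows": [0.4, 0.3, 7, 0, 0, 0, 4.5, 0.4, 0.3, 14, 0, 0, 0, 4.5, 0.4, 0.3, 21, 0, 0, 0.5, 4.5, 0.4, 0.3, 26.2, 0, 0, 1.5, 4.5, 0.4, 0.3, 26.2, 0, 0, 3, 4.5, 0.4, 0.3, 26.2, 0, 0, 4.5, 4.5, 0.4, 0.3, 26.2, 0, 0, 5.3, 4.5, 0.4, 0.3, 26.2, 0, 0, 5.8, 4.5, 0.4, 0.3, 26.2, 0, 0, 6.1, 4.5, 0.4, 0.3, 26.2, 0, 0, 6.1, 4.5]}}

```text
time_s: 42.7
eef_pos: [487.2, -286.0, 95.1]
tcp_rot: [0.855, 0.519, -0.0, -0.0]
force: [0.3, 1.0, -0.6]
gripper_width: 45.2
```

```bash
python3 - <<'E'
from h import *
say();print(rel([487.6,-286.5,94.4],np.radians(-27.5)))
E
```

```text
t 42.7 pos [ 487.2 -286.    95.1] yaw_y -27.5 z [-0.  0. -1.] F [ 0.3  1.  -0.6] g 45.2 q [-0.58  0.55  1.92 -0.    0.67 -0.1 ]
[-0.02  0.01 -0.   -0.03  0.06  0.07]
```

{"fn": "play_rows", "kwargs": {"rows": [0, 0, 0, 0, 0, 0.1, 3, 0, 0, 0, 0, 0, 0.1, 2, 0, 0, 0, 0, 0, 0.1, 1, 0, 0, 0, 0, 0, 0.1, 1, 0, 0, 0, 0, 0, 0.1, 1, 0, 0, 0, 0, 0, 0.1, 1, 0, 0, 0, 0, 0, 0.1, 1, 0, 0, 0, 0, 0, 0.1, 1]}}

```text
time_s: 43.37
eef_pos: [488.4, -287.0, 94.9]
tcp_rot: [0.855, 0.519, 0.0, 0.001]
force: [4.2, -4.6, -3.0]
gripper_width: 13.3
```

```bash
python3 - <<'E'
from h import *
say();print(rel([487.6,-286.5,94.4],np.radians(-137.95)))
E
```

```text
t 43.37 pos [ 488.4 -287.    94.9] yaw_y -27.5 z [ 0.002 -0.002 -1.   ] F [ 4.2 -4.6 -3. ] g 13.3 q [-0.58  0.56  1.92 -0.    0.67 -0.1 ]
[ 1.200e-01  1.300e-01 -6.955e+01  1.000e-02 -9.000e-02  5.000e-02]
```

{"fn": "play_rows", "kwargs": {"rows": [0, 0, 4, 0, 0, 0, 1, 0, 0, 10, 0, 0, 0, 1, 0, 0, 16, 0, 0, 0, 1, 0, 0, 22, 0, 0, 0, 1, 0, 0, 28, 0, 0, 0, 1, 0, 0, 34, 0, 0, 0, 1, 0, 0, 40, 0, 0, 0, 1, 0, 0, 46, 0, 0, 0, 1, 0, 0, 52, 0, 0, 0, 1, 0, 0, 58, 0, 0, 0, 1, 0, 0, 64, 0, 0, 0, 1, 0, 0, 70, 0, 0, 0, 1, 0, 0, 76, 0, 0, 0, 1, 0, 0, 82, 0, 0, 0, 1, 0, 0, 88, 0, 0, 0, 1, 0, 0, 94, 0, 0, 0, 1, 0, 0, 100, 0, 0, 0, 1, 0, 0, 106, 0, 0, 0, 1, 0, 0, 110.4, 0, 0, 0, 1, 0, 0, 110.4, 0, 0, 0, 1]}}

```text
time_s: 45.03
eef_pos: [488.6, -287.4, 94.9]
tcp_rot: [0.913, -0.408, 0.002, 0.001]
force: [0.4, -4.3, -11.6]
gripper_width: 13.6
```

```bash
python3 - <<'E'
from h import *
say();print(r.state()["wrist_torque"])
E
```

```text
t 45.03 pos [ 488.6 -287.4   94.9] yaw_y -138.1 z [ 0.003 -0.002 -1.   ] F [  0.4  -4.3 -11.6] g 13.6 q [-0.58  0.56  1.92 -0.    0.66  1.83]
[-0.75428574 -0.33393441 -0.08973623]
```

{"fn": "play_rows", "kwargs": {"rows": [0, 0, 0, 0, 0, 0, 2, 0, 0, 0, 0, 0, 0, 3, 0, 0, 0, 0, 0, 0, 4.5, 0, 0, 0, 0, 0, 0, 4.5, 0, 0, 0, 0, 0, 0, 4.5, 0, 0, 0, 0, 0, -2, 4.5, 0, 0, 0, 0, 0, -5, 4.5, 0, 0, 0, 0, 0, -8, 4.5, 0, 0, 0, 0, 0, -12, 4.5, 0, 0, 0, 0, 0, -15, 4.5, 0, 0, 0, 0, 0, -15, 4.5]}}

```text
time_s: 45.95
eef_pos: [490.6, -288.5, 251.1]
tcp_rot: [0.913, -0.407, 0.006, 0.001]
force: [0.9, -0.7, 0.7]
gripper_width: 45.1
```

```bash
python3 - <<'E'
from h import *
say();print(rel([480,120,250],None))
E
```

```text
t 45.95 pos [ 490.6 -288.5  251.1] yaw_y -138.1 z [ 0.01  -0.007 -1.   ] F [ 0.9 -0.7  0.7] g 45.1 q [-0.58  0.35  1.78 -0.    0.99  1.83]
[  0.     0.     0.   -31.1  -26.5   -0.19]
```

{"fn": "play_rows", "kwargs": {"rows": [0, 0, -5, -3, -2.6, 0, 4, 0, 0, -10, -6, -5.2, 0, 3, 0, 0, -15, -9, -7.8, 0, 2, 0, 0, -20, -12, -10.4, 0, 1, 0, 0, -25, -15, -13, 0, 0, 0, 0, -30, -18, -15.6, 0, 0, 0, 0, -35, -21, -18, 0, 0, 0, 0, -40, -24, -21, 0, 0, 0, 0, -40, -27, -23.5, 0, 0, 0, 0, -40, -30, -26, 0, 0, 0, 0, -40, -31, -26.5, 0, 0, 0, 0, -40, -31, -26.5, 0, 0]}}

```text
time_s: 46.95
eef_pos: [480.0, 121.9, 248.0]
tcp_rot: [0.998, -0.068, 0.005, 0.003]
force: [-0.2, -0.2, -0.6]
gripper_width: 0.0
```

```bash
python3 - <<'E'
from h import *
say();
f=vision.grab_frame("top");crop(f,335,170,435,260,6,"t33.png");crop(f,396,190,424,236,13,"kn33.png");cv2.imwrite("pics/top33.png",f[:,:,::-1])
E
```

```text
t 46.95 pos [480.  121.9 248. ] yaw_y -97.9 z [ 0.01  -0.007 -1.   ] F [-0.2 -0.2 -0.6] g 0.0 q [ 0.19  0.25  1.94 -0.01  0.94  1.91]
```

View pics/t33.png

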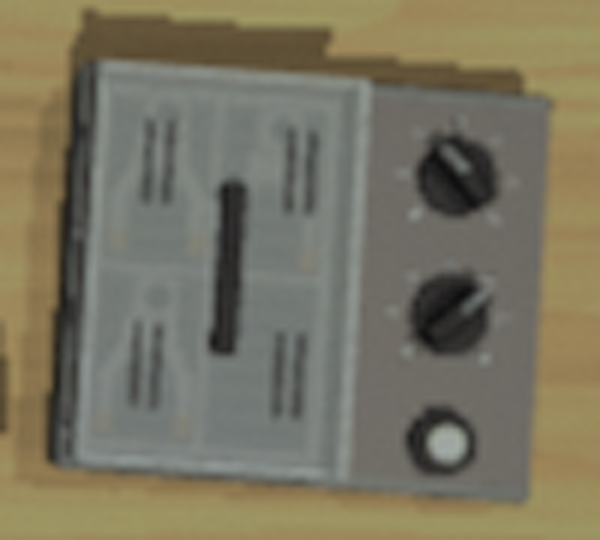

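View pics/kn33.png

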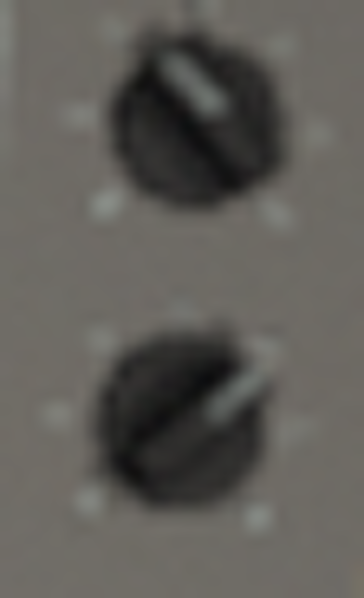

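View pics/top33.png

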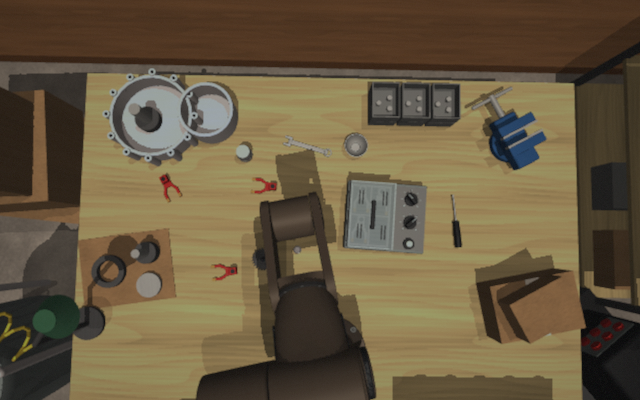

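```bash
python3 - <<'E'
from h import *
F=np.mean([vision.grab_frame("top").astype(float) for _ in range(4)],0)
f=F.astype(np.uint8);k=13
g=cv2.resize(f[190:236,396:424,::-1],None,fx=k,fy=k,interpolation=cv2.INTER_CUBIC);of=np.array([396,190])
h=g.copy()
gray=F.mean(2)
for n,c,ang in(("th",(572.7,-291.2),42.05),("ti",(488,-286.8),-47.95)):
    for a,col in((ang,(0,255,0)),(ang+10,(255,0,0)),(ang-10,(0,0,255))):
        d=np.array([np.cos(np.radians(a)),np.sin(np.radians(a))])
        q=proj("top",[[*(np.array(c)+d*2),104],[*(np.array(c)+d*21),104]])
        q=((q-of+.5)*k-.5).astype(int);cv2.line(h,tuple(map(int,q[0])),tuple(map(int,q[1])),col,1)
    # bright pixels weighted fit
    ctr=proj("top",[[*c,104]])[0]
    yy,xx=np.mgrid[0:400,0:640];m=((xx-ctr[0])**2+(yy-ctr[1])**2<6.6**2)
    w=np.clip(gray-75,0,None)*m
    P=np.array([atz("top",(x,y),104)[:2] for y,x in zip(*np.nonzero(w))]);ww=w[w>0]
    mu=(P*ww[:,None]).sum(0)/ww.sum();C=((P-mu).T*ww)@(P-mu)
    v=np.linalg.eigh(C)[1][:,1];b=mu-np.array(c)
    print(n,len(ww),"pca",np.degrees(np.arctan2(v[1],v[0])).round(1),"centroid dir",np.degrees(np.arctan2(b[1],b[0])).round(1),np.linalg.norm(b).round(1))
cv2.imwrite("pics/ov.png",np.hstack([g,h]))
E
```

```text
th 29 pca 68.2 centroid dir -42.1 14.0
ti 24 pca -164.6 centroid dir -77.3 17.2
```

View pics/ov.png

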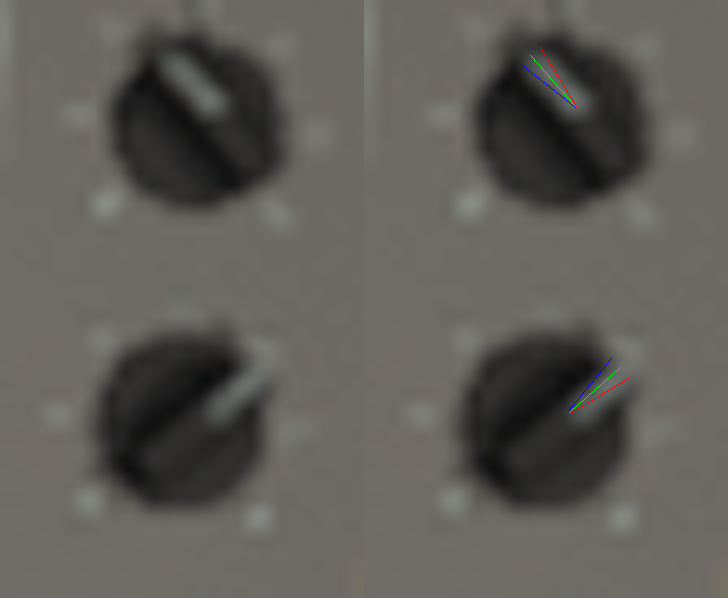

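```bash
python3 - <<'E'
from h import *
say();print(rel([411,-283.3,180],np.radians(-93)))
E
```

```text
t 47.2 pos [480.9 118.1 248.1] yaw_y -98.2 z [ 0.01  -0.007 -1.   ] F [-0.5 -1.  -0. ] g 0.2 q [ 0.19  0.25  1.94 -0.01  0.94  1.91]
[ 0.37 -0.61 -5.16 -1.3  40.68  7.04]
```

{"fn": "play_rows", "kwargs": {"rows": [0, -0.6, -2, 0, 4, 0, 0, 0, -0.6, -5, 0, 8, 0, 0, 0, -0.6, -5, 0, 12, 0, 0, 0, -0.6, -5, -0.5, 16, 0, 0, 0, -0.6, -5, -0.5, 20, 0, 0, 0, -0.6, -5, -1, 24, 0, 0, 0, -0.6, -5, -1, 28, 0, 0, 0, -0.6, -5, -1.3, 32, 0, 0, 0, -0.6, -5, -1.3, 36, 0, 0, 0, -0.6, -5, -1.3, 39, 0, 0, 0, -0.6, -5, -1.3, 40.7, 1, 0, 0, -0.6, -5, -1.3, 40.7, 4, 0, 0, -0.6, -5, -1.3, 40.7, 8, 0, 0, -0.6, -5, -1.3, 40.7, 10, 0, 0, -0.6, -5, -1.3, 40.7, 12, 0, 0, -0.6, -5, -1.3, 40.7, 12, 0, 0, -0.6, -5, -1.3, 40.7, 12, 0]}}

```text
time_s: 48.62
eef_pos: [410.5, -284.3, 130.0]
tcp_rot: [1.0, -0.028, -0.001, 0.003]
force: [0.3, 0.2, 1.1]
gripper_width: -0.1
```

```bash
python3 - <<'E'
from h import *
say();print(rel([411,-283.3,105],np.radians(-93)))
g=vision.grab_frame("side");crop(g,310,90,400,180,7,"s34.png")
E
```

```text
t 48.62 pos [ 410.5 -284.3  130. ] yaw_y -93.2 z [-0.002 -0.005 -1.   ] F [0.3 0.2 1.1] g -0.1 q [-0.66  0.43  2.05 -0.01  0.67  0.97]
[ 0.3   0.1  -0.24  0.05 -0.11  2.5 ]
```

View pics/s34.png

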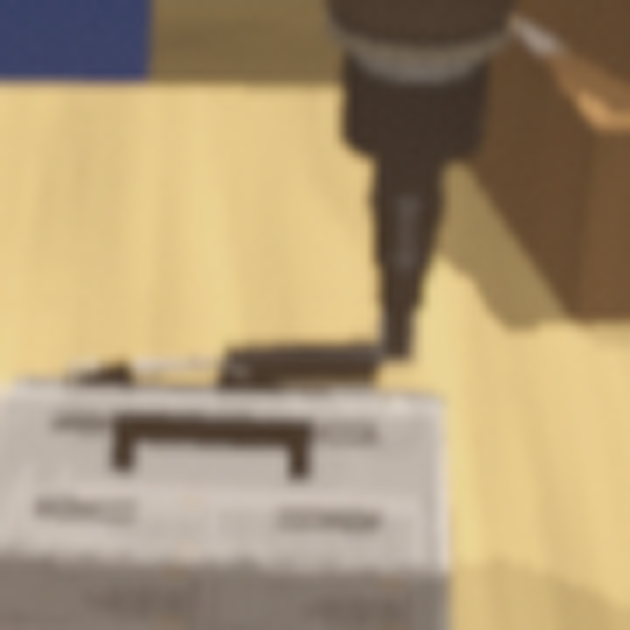

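{"fn": "play_rows", "kwargs": {"rows": [0, 0, 0, 0, -0.1, 1, 0, 0, 0, 0, 0, -0.1, 1.8, 0, 0, 0, 0, 0, -0.1, 2.3, 0, 0, 0, 0, 0, -0.1, 2.5, 0, 0, 0, 0, 0, -0.1, 2.7, 0, 0, 0, 0, 0, -0.1, 2.8, 0, 0, 0, 0, 0, -0.1, 2.8, 0]}}

```text
time_s: 49.25
eef_pos: [411.3, -283.7, 102.9]
tcp_rot: [1.0, -0.028, -0.0, 0.003]
force: [-1.3, 0.4, 1.0]
gripper_width: 0.1
```

```bash
python3 - <<'E'
from h import *
say()
E
```

```text
t 49.25 pos [ 411.3 -283.7  102.9] yaw_y -93.2 z [-0.    -0.006 -1.   ] F [-1.3  0.4  1. ] g 0.1 q [-0.66  0.47  2.07 -0.01  0.6   0.97]
```

{"fn": "play_rows", "kwargs": {"rows": [0, 0, 0, 0, 0, 0.15, 0, 0, 0, 0, 0, 0, 0.3, 0, 0, 0, 0, 0, 0, 0.45, 0, 0, 0, 0, 0, 0, 0.55, 0, 0, 0, 0, 0, 0, 0.55, 0, 0, 0, 0, 0, 0, 0.55, 0, 0, 0, 0, 0, 0, 0.55, 0]}}

```text
time_s: 49.83
eef_pos: [411.3, -283.8, 97.5]
tcp_rot: [1.0, -0.028, -0.0, 0.003]
force: [-0.5, 1.0, 5.4]
gripper_width: -0.4
```

```bash
python3 - <<'E'
from h import *
say()
E
```

```text
t 49.83 pos [ 411.3 -283.8   97.5] yaw_y -93.2 z [-0.    -0.006 -1.   ] F [-0.5  1.   5.4] g -0.4 q [-0.66  0.48  2.07 -0.01  0.59  0.97]
```

{"fn": "play_rows", "kwargs": {"rows": [0, 0, 0, 0, 0, 0.1, 0, 0, 0, 0, 0, 0, 0.2, 0, 0, 0, 0, 0, 0, 0.2, 0, 0, 0, 0, 0, 0, 0.2, 0, 0, 0, 0, 0, 0, 0.2, 0]}}

```text
time_s: 50.25
eef_pos: [411.5, -283.9, 96.6]
tcp_rot: [1.0, -0.028, 0.0, 0.003]
force: [-5.2, 6.0, 30.0]
gripper_width: -0.2
```

```bash
python3 - <<'E'
from h import *
say()
g=vision.grab_frame("side");crop(g,310,90,400,180,7,"s35.png")
E
```

```text
t 50.25 pos [ 411.5 -283.9   96.6] yaw_y -93.2 z [ 0.    -0.007 -1.   ] F [-5.2  6.  30. ] g -0.2 q [-0.66  0.48  2.07 -0.01  0.58  0.97]
```

View pics/s35.png

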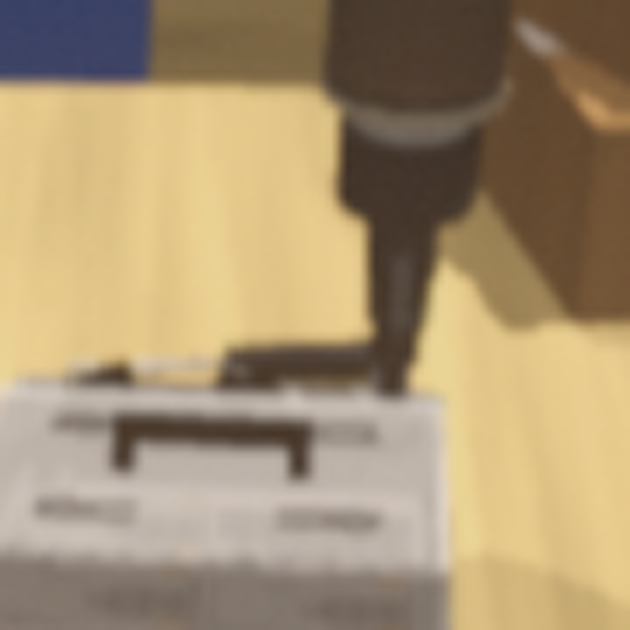

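Bottomed out (30 N, button fully down). Lift off straight up, then clear the view.

{"fn": "play_rows", "kwargs": {"rows": [0, 0, 0, 0, 0, -0.5, 0, 0, 0, 0, 0, 0, -2, 0, 0, 0, 0, 0, 0, -5, 0, 0, 0, 0, 0, 0, -9, 0, 0, 0, 0, 0, 0, -13, 0, 0, 0, 0, 0, 0, -15, 0, 0, 0, 0, 0, -10, -15, 0, 0, 0, 0, 1, -14, -15, 0, 0, 0, 0, 2, -18, -15, 0, 0, 0, 0, 2, -22, -15, 0, 0, 0, 0, 3, -26, -15, 0, 0, 0, 0, 4, -30, -15, 0, 0, 0, 0, 5, -34, -15, 0, 0, 0, 0, 6, -38, -15, 0, 0, 0, 0, 6, -42, -15, 0, 0, 0, 0, 6, -44, -15, 0, 0, 0, 0, 6, -44, -15, 0, 0, 0, 0, 6, -44, -15, 0, 0, 0, 0, 6, -44, -15, 0]}}

```text
time_s: 51.88
eef_pos: [495.8, 154.5, 243.2]
tcp_rot: [1.0, -0.027, -0.0, 0.004]
force: [-0.5, -0.3, 0.2]
gripper_width: 0.1
```

```bash
python3 - <<'E'
from h import *
say()
f=vision.grab_frame("top");crop(f,335,170,435,260,6,"t36.png");cv2.imwrite("pics/top36.png",f[:,:,::-1])
g=vision.grab_frame("side");cv2.imwrite("pics/side36.png",g[:,:,::-1])
E
```

```text
t 51.88 pos [495.8 154.5 243.2] yaw_y -93.0 z [-0.    -0.007 -1.   ] F [-0.5 -0.3  0.2] g 0.1 q [ 0.25  0.3   1.89 -0.01  0.95  1.88]
```

View pics/t36.png

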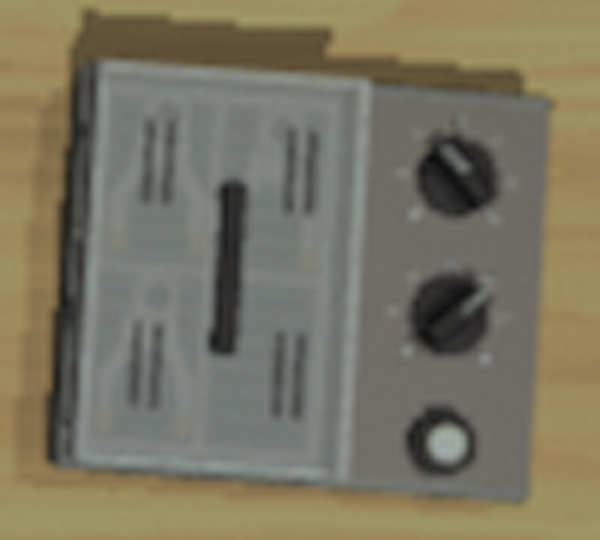

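View pics/top36.png

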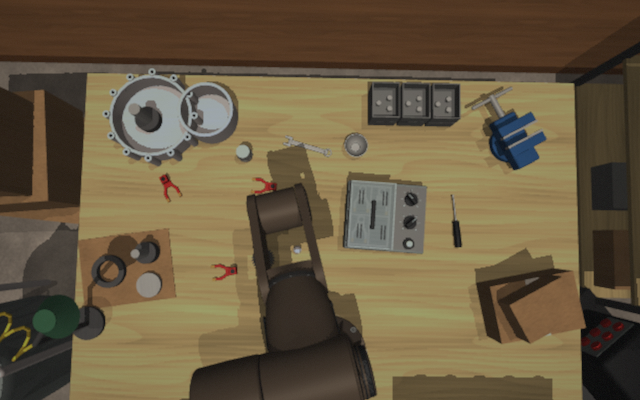

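View pics/side36.png

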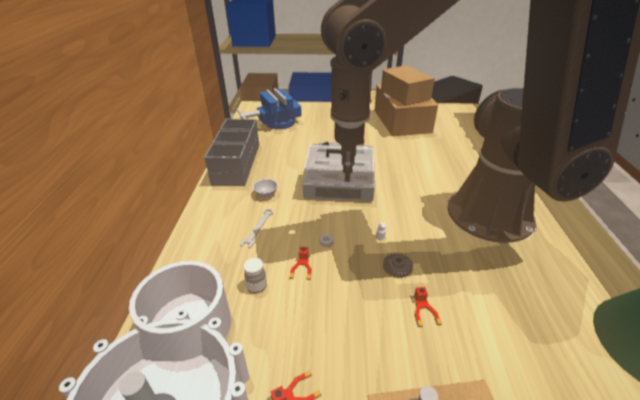

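{"fn": "play_rows", "kwargs": {"rows": [0, 0, 0, 0, 0, 0, 2, 0, 0, 0, 0, 0, 0, 2, 0, 0, 0, 0, 0, 0, 2, 0, 0, 0, 0, 0, 0, 2]}}

```text
time_s: 52.32
eef_pos: [495.7, 152.0, 243.4]
tcp_rot: [1.0, -0.028, -0.0, 0.004]
force: [-0.1, 0.2, 0.6]
gripper_width: 20.1
```

```bash
python3 - <<'E'
from h import *
say();print(r.close_job())
E
```

```text
t 52.32 pos [495.7 152.  243.4] yaw_y -93.3 z [-0.    -0.007 -1.   ] F [-0.1  0.2  0.6] g 20.1 q [ 0.24  0.3   1.89 -0.01  0.95  1.88]
the job is handed in; nothing more can be done
None
```

The job is done and handed in at 52 s, within the 210 s limit.

- **Forks:** I set the cover aside at y = 0.43 and laid the three steel forks flat in the back left, back right and front left compartments. No fourth grey fork turned up in either camera's pictures. The red look-alikes stayed where they were.
- **Cover:** It is back on the dryer. It showed level and all the way down over the rack in both pictures.
- **Knobs:** I turned the thermostat to the 50-degree mark and the timer to the 20-minute mark. In the last close-up, both white lines matched the wanted directions to within about 2 degrees by eye. An automatic fit of the line angle from bright pixels gave useless results, so I judged it from an overlay instead.
- **Start button:** I pressed it last, until it bottomed out. The force read about 30 N then, well over the 5 N needed, and the pressed position was held about 0.4 s.
- **Final state:** The last pictures show the gripper clear of everything and the other things on the bench apparently unmoved. The arm hid the gear and bearing from above, but both showed in the side picture. I noticed no knocked item or slackened grip during the run.

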